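# Crank down the veneer press

### The arm

A 7-joint arm with a two-finger parallel gripper is mounted at the origin on the work surface. World frame = base frame: x ahead of the robot, y to its left, z up, the work surface at z = 0. Lengths are in m, angles in rad, forces in N, time in s.
With the tool pointing down it reaches from about 0.425 to 0.925 m from the base axis. Payload 6.8 kg.
Tool frame: the origin (TCP) lies between the finger pads; the fingertips stand tip_extent ahead of it and the grasp point (between the pads) lies 2 mm behind it (tip_extent is the distance from the TCP to the fingertips, in m); z points along the fingers, y is the direction in which the jaws open and shut (so a half turn about z gives the same grasp; the last joint's range is limited). The gripper opens to 85 mm and grips with 20 to 120 N. Pads are 22 mm wide; open, the fingers measure 114 mm over their backs; the gripper's body (76 mm by 85 mm) begins 54 mm behind the grasp point. The pads swing forward as they close: fully open they stand 13 mm farther back than shut.
Start: joints at [1.036, 0.477, 0.022, 1.555, -0.011, 1.109, -0.083], TCP at [0.279, -0.614, 0.248] pointing down, gripper open.
Joint ranges: [-2.96, 2.96], [-0.34, 2.1], [-1.41, 1.46], [0.24, 2.44], [-1.37, 4.51], [0.17, 1.92], [-2.96, 2.96]. Speed limits (rad/s): [2.39, 2.39, 3.14, 3.14, 3.14, 3.14, 3.14].

### API

Orientations are given as a 3x3 rotation matrix whose columns are the frame's x, y, z axes.
In Python, from workcell import * gives the robot as it stands.
- The arm moves only by the tool send_rows, never from a script. Its argument "motion" is a list of rows, each an object of numbers: "jaw": the opening, from 0 (shut) to 1 (fully open); "tx", "ty", "tz": the shift along the world's x, y, z in units of 12 cm (1.0 is 12 cm); "twist": the turn about the world's z in units of pi rad (1.0 is pi rad). In form: [{"jaw": .., "tx": .., "ty": .., "tz": .., "twist": ..}, ...]. A call has 1 to 8 rows; each row shifts and turns the commanded pose from where the row before left it; what a row does not reach is not made up. A row lasts 1/12 s, in which the tool goes at most 41.7 mm and 7.16 degrees, less where a joint would pass 70% of its speed; a pose out of reach is approached as far as the arm can. A call with a number of a shift or a turn outside -1 to 1 is refused whole. A call with a gripper value outside its range is refused whole. The fingers move at their own pace and stop on an object; "squeeze" is the grip in N (left out, the last holds). Time passes only in rows, so rows that do not move let the fingers close. It gives the time, the measured TCP pose, the force and the opening at its end, in the units of the state.
- get_state(): the state, without advancing time (a new reading comes with each control period).
- snapshot(name): name is "side" or "top"; returns (picture, depth): 420x560x3 uint8, red, green, blue; 420x560 float32, m along the optical axis (not along the pixel's ray), 0 where there is no reading.
- calibration(name): a dict with "fx", "fy", "cx", "cy" (pixels), "R" (3x3) and "t" (3): a world point X has camera coordinates R X + t. Camera axes: x right, y down, z forward; pixel columns grow to the right and rows downward; lengths in m; the calibration is good to about 2 mm. A picture is of the moment at which its call begins. calibration takes no time and is no camera call.
- hand_in(): hands the job in, once; it reports no verdict.
The state is a dict: "time": time; "joint_pos": joint angles; "qd": joint speeds; "joint_torque": joint torques, N m; "eef_pos": TCP position; "eef_rot": TCP orientation; "contact_force": force on the tool from outside, world axes, zero at the start; "ft_torque": the same for the moment, N m; "width": finger opening in m.
Only numpy, scipy, OpenCV 4.12 (cv2) and the standard library are available. Lean on these libraries where they do the work, as an engineer would, in place of code of your own. Each camera call takes 0.05 s, during which the arm holds its last target.

### The job

Pick up the loose blue crank, fit it fully down over the square brass shaft on top of the veneer press, and wind it clockwise (seen from above) round and round by its orange handle until you feel the pad meet the veneer pack, then a sixth of a turn more to clamp the pack firmly, no tighter. Do not force the crank or push on the press with the fingers, and leave the other things on the bench where they are. Leave the crank seated on the shaft and let go.

Things in the scene. Friction and masses are not known exactly. Their poses are not given: they have to be found in the camera images.
- crank_hub (a point): Centre of the hub of the loose blue crank, half-way up. The hub is a 30 x 30 mm block, 40 mm tall; its underside, with the socket mouth, is 20 mm below this point. Own x axis points along the flat arm (18 mm wide, 10 mm thick, flush with the underside) to the handle, z up. At the start the crank lies flat on the bench, socket down, handle up. Whole crank 0.38 kg (varies)
- crank: Origin of the loose crank: centre of the mouth of the crank's blind square socket, in the underside of the hub; the socket is 17.2 mm square, 31 mm deep, its sides parallel to the hub's sides; axes as crank_hub
- crank_handle (a point): Middle of the crank's orange handle: an upright cylindrical sleeve 22 mm in diameter and 52 mm tall (26 mm above and below this point) that spins freely on its pin. It stands 75 mm from the hub axis along the hub's x axis; this point is 40 mm above the crank's underside
- shaft_seat (a point): Foot of the press screw's square brass shaft, on its vertical axis, at the top of the round brass collar (36 mm diameter) on which a fully fitted crank sits, about 142 mm above the bench. The shaft is 16 mm square, rises 28 mm above this point, its top 4 mm tapered by 2.8 mm a side as a lead-in. Own x and y axes are square to its flats and turn with the screw; z up
- screw (a joint): Angle of the press screw, rad, growing clockwise seen from above; it lowers the pad 12 mm per turn, the shaft stays at its height. From its start it has 1.1 to 1.65 turns to go until the pad touches the pack: the count is not known beforehand and must be felt. Free winding takes a steady push of 4 to 6 N along the circle at the handle. Friction holds the screw where it is left
- press: The veneer press: aluminium jig plate 250 x 270 x 12 mm on the bench with two steel columns 180 mm apart along its y axis, a grey beam (50 x 224 mm, top 128 mm above the bench) carrying the brass screw in its middle, a steel and cork pad 90 mm square hanging below, and a small red toggle clamp on the plate. Origin under the centre of the plate, below the screw. It is fixed
- pack: Veneer pack (rosewood on plywood, 110 x 110 mm, 10 to 20 mm thick) lying loose on a steel platen whose height differs by some mm. Origin at the centre of its underside. The pad is sprung: past the touch the push needed at the handle rises by nearly 3 N, the clamping force by about 110 N, per radian of crank: at a sixth of a turn past the touch about 3 N above free winding
- straightedge: Stainless straightedge, 320 x 32 x 5 mm, along its x axis; bystander
- seam_roller: Yellow seam roller, 130 mm long; bystander
- template: Rosewood pattern template, 6 mm thick, about 230 x 90 mm; bystander
- cross_screw: Spare brass press screw with cross handle, 90 mm tall, standing on its foot; bystander
- glue: White glue bottle, 130 mm tall, 56 mm diameter; bystander
- tape: Roll of paper tape, 76 mm diameter, 22 mm tall; bystander
Not all that is in view belongs to the job. What is shaped like the crank but green is not meant. What is shaped like the pack but green or red is not meant.

How it is judged:
By the outcome, as a careful person would: the job done as asked, in the order asked, and still so for the second after the job is handed in, with the robot touching nothing.
It also fails if it takes over 72 s, if anything falls off the work surface, if the arm or the gripper's body presses on something with over 40 N, if the wrist force passes 120 N, or if a joint passes its speed limit or range.

## Working session

There is one attempt and no reset: what is moved stays moved. The work goes in short steps, Python scripts to look and compute and a tool call to move; the robot and the scene stay as the last step left them, time stands still between calls to the robot, and variables do not carry over. Pictures are saved under pics/ and viewed, and the job is handed in when it is done.

Besides the shell and the picture viewer there is one more tool, called after "Call:" by a JSON object that holds its "fn" and its "kwargs", one argument or row to a line. send_rows: Moves the arm, as the interface text tells. Shifts and turns lie within -1 to 1; 1 stands for 12 cm of shift or pi rad of turn. Its arguments: {"type":"object","properties":{"motion":{"type":"array","items":{"type":"object","properties":{"jaw":{"type":"number"},"tx":{"type":"number","minimum":-1,"maximum":1},"ty":{"type":"number","minimum":-1,"maximum":1},"tz":{"type":"number","minimum":-1,"maximum":1},"twist":{"type":"number","minimum":-1,"maximum":1}}}},"squeeze":{"type":"number"}},"required":["motion"]}

```bash
mkdir -p pics; ls
python3 - <<'E'
from workcell import *
import cv2,numpy as np
s=get_state();print({k:np.round(v,3).tolist() for k,v in s.items()})
for n in("top","side"):
    p,d=snapshot(n);c=calibration(n)
    print(n,{k:np.round(v,4).tolist() for k,v in c.items()})
    cv2.imwrite(f"pics/{n}0.png",p[:,:,::-1]);np.savez(f"{n}0.npz",p=p,d=d)
E
```

```text
pics
{'time': 0.0, 'joint_pos': [1.036, 0.478, 0.022, 1.556, -0.012, 1.109, -0.083], 'qd': [-0.001, -0.0, -0.0, 0.0, 0.001, 0.0, 0.001], 'joint_torque': [-0.0, -59.646, 1.607, -28.12, 0.012, 0.009, 0.0], 'eef_pos': [0.279, -0.614, 0.247], 'eef_rot': [[0.91, 0.414, -0.001], [0.414, -0.91, 0.002], [-0.0, -0.002, -1.0]], 'contact_force': [-0.411, 0.726, -0.06], 'ft_torque': [0.03, 0.0, -0.05], 'width': 0.085}
top {'fx': 392.489, 'fy': 392.489, 'cx': 269.4808, 'cy': 208.9075, 'R': [[0.009, -0.9999, 0.005], [-0.9973, -0.0094, -0.0733], [0.0734, -0.0043, -0.9973]], 't': [-0.0583, 0.5338, 1.2651]}
side {'fx': 531.2904, 'fy': 531.2904, 'cx': 276.7964, 'cy': 219.3935, 'R': [[-0.9853, -0.1696, -0.0194], [-0.0841, 0.5812, -0.8094], [0.1486, -0.7959, -0.587]], 't': [0.5165, 0.1403, 1.2936]}
```

View pics/top0.png

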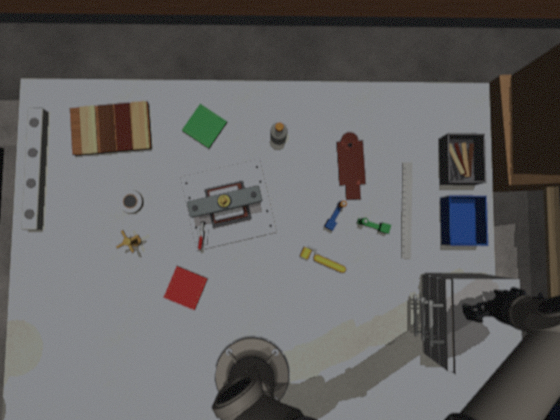

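View pics/side0.png

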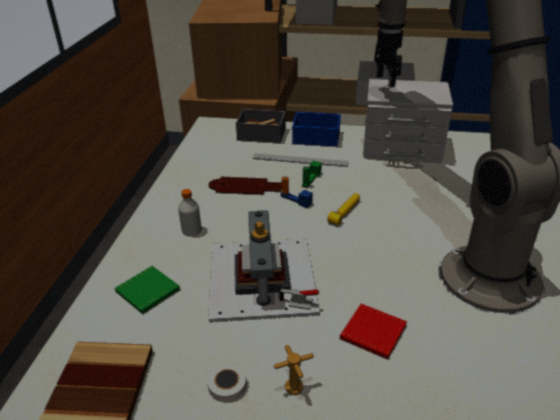

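The top view shows the blue crank at about (335,215) with its orange handle at (343,204), the green decoy at (375,225), and the press shaft at (224,201). The side view shows the same crank at (300,197) and the shaft at (260,228). Next I'll measure them.

```bash
cat > h.py <<'E'
import numpy as np,cv2
from workcell import *
def pts(n,d):
    c=calibration(n);v,u=np.mgrid[0:d.shape[0],0:d.shape[1]]
    X=np.stack([(u-c["cx"])/c["fx"]*d,(v-c["cy"])/c["fy"]*d,d],-1)
    return (X-c["t"])@np.asarray(c["R"])
def ray(n,u,v,z):
    c=calibration(n);R=np.asarray(c["R"]);o=-R.T@c["t"]
    k=R.T@np.array([(u-c["cx"])/c["fx"],(v-c["cy"])/c["fy"],1]);return o+k*(z-o[2])/k[2]
def proj(n,X):
    c=calibration(n);q=np.asarray(c["R"])@np.asarray(X)+c["t"];return c["fx"]*q[0]/q[2]+c["cx"],c["fy"]*q[1]/q[2]+c["cy"]
E
python3 - <<'E'
from h import *
boxes={"top":{"crank":(318,195,352,235),"press":(180,160,275,248)},"side":{"crank":(275,170,318,210),"press":(205,205,322,318)}}
for n in("top","side"):
    z=np.load(n+"0.npz");p,d=z["p"],z["d"];P=pts(n,d);hsv=cv2.cvtColor(p,cv2.COLOR_RGB2HSV)
    for k,(a,b,c,e) in boxes[n].items():
        im=p[b:e,a:c,::-1];s=min(800/im.shape[1],600/im.shape[0]);cv2.imwrite(f"pics/{n}_{k}.png",cv2.resize(im,None,fx=s,fy=s,interpolation=cv2.INTER_CUBIC))
        print(n,k,s)
    a,b,c,e=boxes[n]["crank"];sub=np.zeros(d.shape,bool);sub[b:e,a:c]=1
    H,S,V=hsv[...,0],hsv[...,1],hsv[...,2]
    for nm,m in (("blue",(H>100)&(H<130)&(S>110)),("orange",((H<20)&(S>90)))):
        m=m&sub&(d>0);q=P[m];print(n,nm,len(q),q.mean(0).round(3),np.percentile(q[:,2],[2,50,98]).round(3))
        if nm=="blue":
            for lo,hi in((0,.02),(.03,.06)):
                w=q[(q[:,2]>lo)&(q[:,2]<hi)];print(lo,len(w),w.mean(0).round(4),w.min(0).round(3),w.max(0).round(3))
        else: w=q[q[:,2]>.055];print("htop",len(w),w.mean(0).round(4))
    a,b,c,e=boxes[n]["press"];sub[:]=0;sub[b:e,a:c]=1
    for lo,hi in((.118,.134),(.135,.15),(.16,.18)):
        m=sub&(P[...,2]>lo)&(P[...,2]<hi)&(d>0);q=P[m];print(n,lo,len(q),q.mean(0).round(4),q.min(0).round(3),q.max(0).round(3))
        if lo<.12: print(cv2.minAreaRect((q[:,:2]*1000).astype(np.float32)))
E
```

```text
top crank 15.0
top press 6.818181818181818
top blue 130 [ 0.501 -0.258  0.026] [0.005 0.036 0.043]
0 53 [ 0.5213 -0.2702  0.0089] [ 0.477 -0.284  0.004] [ 0.543 -0.239  0.017]
0.03 76 [ 0.4864 -0.2496  0.0386] [ 0.47  -0.264  0.033] [ 0.502 -0.233  0.046]
top orange 44 [ 0.563 -0.298  0.033] [-0.     0.037  0.067]
htop 18 [ 0.549  -0.2825  0.063 ]
top 0.118 1065 [0.5502 0.0833 0.1265] [ 0.503 -0.027  0.119] [0.598 0.196 0.134]
((550.6858520507812, 84.12742614746094), (50.51597595214844, 223.91452026367188), 13.894112586975098)
top 0.135 102 [0.5495 0.0839 0.1391] [ 0.523 -0.009  0.135] [0.573 0.178 0.146]
top 0.16 32 [0.551  0.0837 0.1674] [0.542 0.074 0.16 ] [0.56  0.094 0.173]
side crank 15.0
side press 5.3097345132743365
side blue 233 [ 0.496 -0.248  0.021] [0.004 0.018 0.041]
0 123 [ 0.5067 -0.2531  0.0105] [ 0.468 -0.283  0.001] [ 0.556 -0.226  0.02 ]
0.03 78 [ 0.4822 -0.2428  0.0371] [ 0.466 -0.261  0.03 ] [ 0.5   -0.226  0.042]
side orange 159 [ 0.557 -0.293  0.031] [0.001 0.032 0.067]
htop 31 [ 0.5479 -0.2777  0.0623]
side 0.118 1077 [0.543  0.108  0.1273] [ 0.5   -0.026  0.118] [0.596 0.201 0.134]
((547.6942138671875, 87.45511627197266), (50.01361083984375, 227.20350646972656), 13.54357624053955)
side 0.135 151 [0.5461 0.0939 0.1402] [ 0.522 -0.001  0.135] [0.572 0.184 0.15 ]
side 0.16 51 [0.5471 0.0902 0.1663] [0.537 0.079 0.16 ] [0.56  0.099 0.171]
```

View pics/top_crank.png

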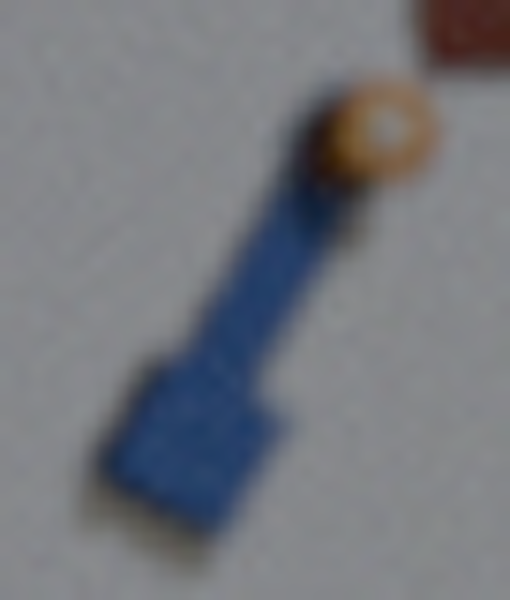

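View pics/top_press.png

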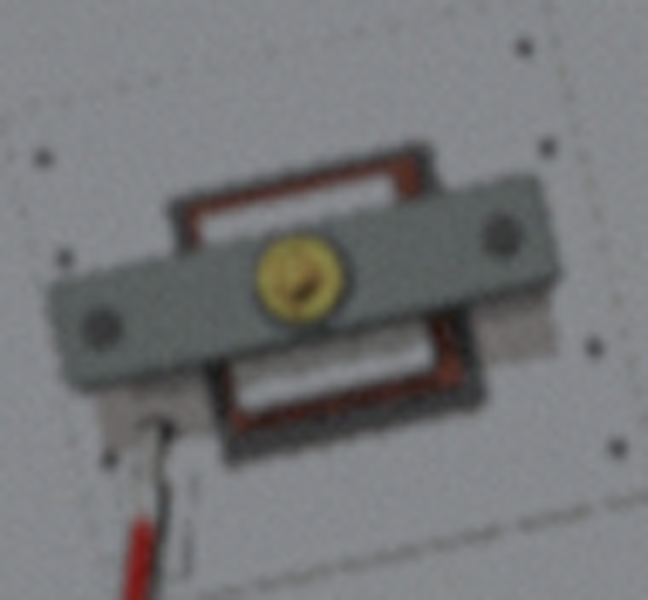

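View pics/side_press.png

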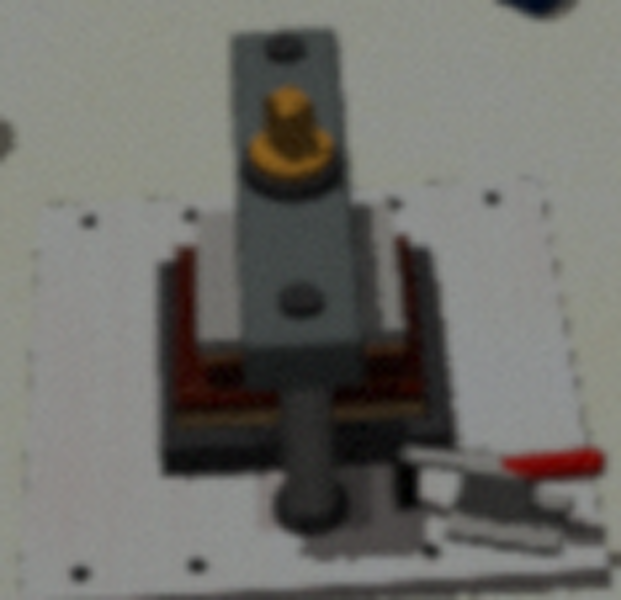

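View pics/side_crank.png

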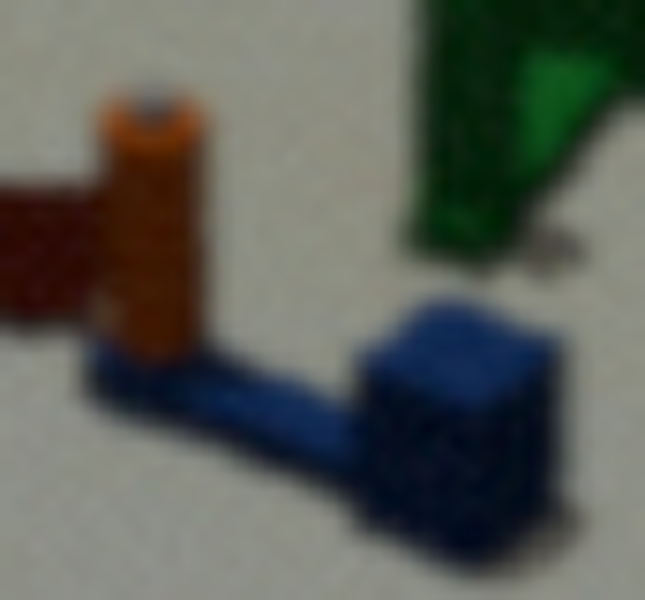

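The crank hub is near (0.485,-0.247) with yaw about -28°. The shaft is near (0.55,0.085). The shaft's yaw needs a sharper image, so I'll average some frames.

Run:
```python
from h import *
for n in("top","side"):
    A=[];D=[]
    for i in range(12):
        p,d=snapshot(n);A.append(p.astype(float));D.append(d)
    A=np.mean(A,0);D=np.mean(D,0);np.savez(n+"_avg.npz",p=A,d=D)
    u,v=map(int,proj(n,[.55,.085,.16]));r=16 if n=="top" else 26
    im=A[v-r:v+r,u-r:u+r,::-1];im=np.clip(im*1.8,0,255).astype(np.uint8)
    cv2.imwrite(f"pics/{n}_shaft.png",cv2.resize(im,(600,600),interpolation=cv2.INTER_CUBIC));print(n,u-r,v-r,600/(2*r))
```

```text
top 206 183 18.75
side 231 199 11.538461538461538
```

View pics/top_shaft.png

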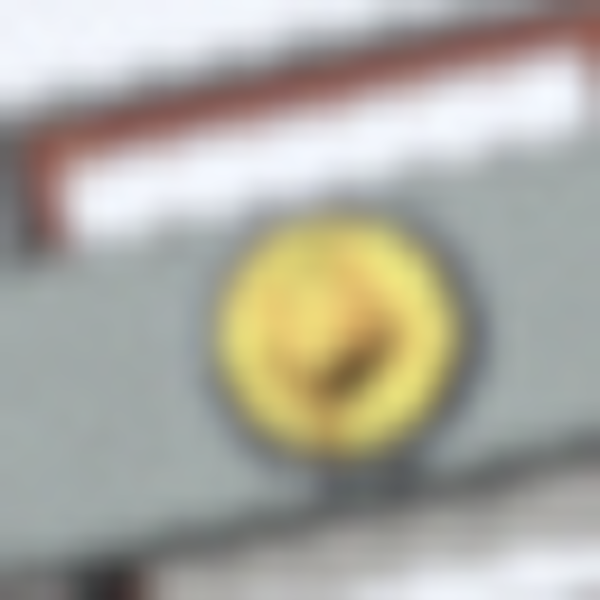

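View pics/side_shaft.png

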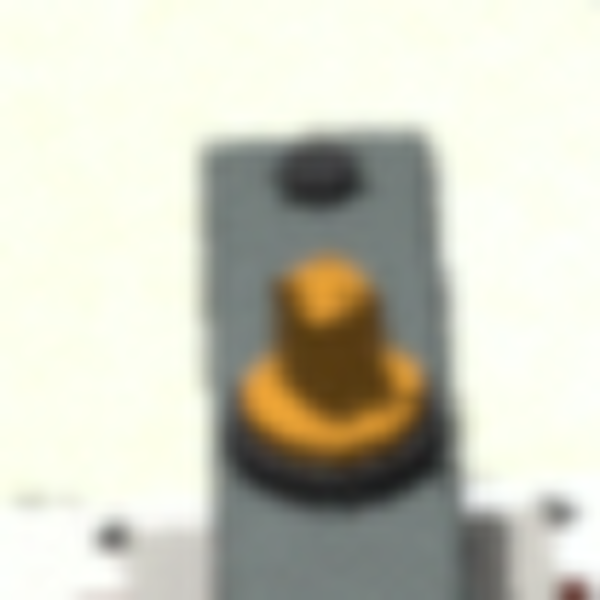

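Run:
```python
from h import *
ims=[]
for n,(u0,v0,w,h),g in(("side",(248,216,26,26),2.6),("top",(214,191,20,20),1.9)):
    A=np.load(n+"_avg.npz")["p"][v0:v0+h,u0:u0+w,::-1].astype(np.float32)
    s=560//w
    im=cv2.resize(A,None,fx=s,fy=s,interpolation=cv2.INTER_LANCZOS4)
    cv2.imwrite(f"pics/{n}_z.png",np.clip(im*g if n=="side" else (im-40)*1.6,0,255).astype(np.uint8));print(n,s)
A=np.load("side_avg.npz")["p"]
for v in range(222,236): print(v,' '.join("%3d/%3d"%(A[v,u,0],A[v,u,2]) for u in range(250,270)))
```

```text
side 21
top 28
222  65/ 69  66/ 71  67/ 72  66/ 70  65/ 65  71/ 60  88/ 52 108/ 44 117/ 36 120/ 34 115/ 37 103/ 47  84/ 59  70/ 65  64/ 67  64/ 69  66/ 70  63/ 68  67/ 70  98/ 97
223  66/ 69  67/ 71  66/ 71  65/ 67  62/ 53  69/ 37  90/ 29 113/ 29 125/ 30 127/ 29 121/ 29 112/ 33  93/ 43  72/ 56  66/ 66  65/ 69  65/ 70  64/ 68  65/ 68  90/ 89
224  65/ 69  67/ 71  66/ 71  64/ 66  58/ 48  59/ 26  78/ 18 105/ 25 123/ 28 123/ 28 110/ 25 100/ 23  84/ 26  68/ 41  64/ 59  64/ 68  65/ 70  64/ 68  62/ 65  82/ 82
225  65/ 69  66/ 70  65/ 69  64/ 66  59/ 49  53/ 26  68/ 17  95/ 20 118/ 27 118/ 28 103/ 24  84/ 19  67/ 17  56/ 28  59/ 53  64/ 67  66/ 70  64/ 68  61/ 64  80/ 80
226  67/ 71  66/ 70  66/ 71  65/ 67  59/ 50  52/ 28  57/ 15  80/ 18 100/ 22  95/ 22  78/ 18  63/ 14  53/ 12  51/ 24  58/ 51  64/ 65  64/ 69  65/ 69  63/ 65  81/ 80
227  69/ 72  68/ 72  67/ 71  65/ 67  60/ 50  52/ 27  49/ 14  56/ 11  64/ 14  61/ 13  54/ 11  50/ 11  49/ 12  50/ 21  58/ 46  64/ 63  66/ 70  65/ 69  63/ 66  81/ 81
228  69/ 73  67/ 72  66/ 71  66/ 65  62/ 49  55/ 26  50/ 14  48/ 10  49/  9  49/ 10  48/  9  48/ 10  
[... 510 characters left out ...]
/ 16 108/ 27 115/ 36  88/ 48  62/ 56  71/ 71
232  66/ 68  71/ 55 104/ 43 125/ 34 123/ 29 101/ 23  73/ 16  55/ 11  50/ 11  49/ 11  48/  9  48/ 10  49/ 10  51/ 10  66/ 13  98/ 22 106/ 27  81/ 35  57/ 47  68/ 67
233  65/ 66  64/ 46 101/ 33 125/ 30 130/ 30 120/ 27  99/ 22  73/ 15  57/ 12  50/  9  49/  9  52/ 12  54/ 12  59/ 12  69/ 15  86/ 19  84/ 19  61/ 25  47/ 40  62/ 61
234  62/ 63  56/ 43  87/ 30 116/ 28 128/ 29 129/ 30 121/ 27 101/ 23  79/ 17  64/ 14  58/ 13  64/ 14  76/ 15  84/ 18  91/ 20  97/ 22  83/ 20  53/ 20  39/ 34  55/ 55
235  57/ 58  44/ 39  62/ 26  93/ 22 115/ 26 124/ 29 127/ 29 122/ 28 109/ 24  93/ 20  86/ 19  91/ 20 107/ 25 114/ 26 109/ 24  94/ 21  67/ 18  40/ 21  32/ 30  44/ 44
```

View pics/side_z.png

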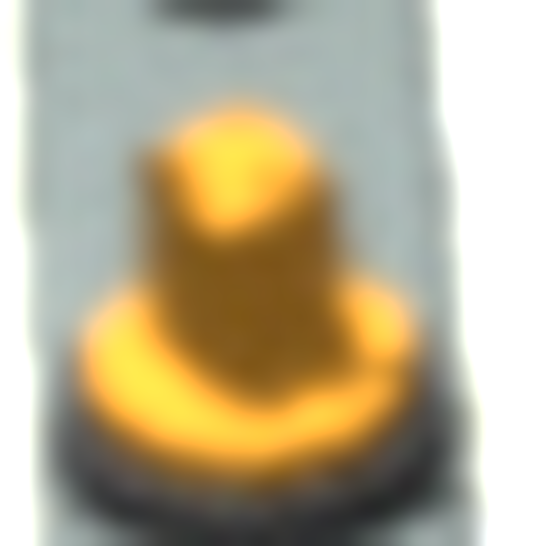

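View pics/top_z.png

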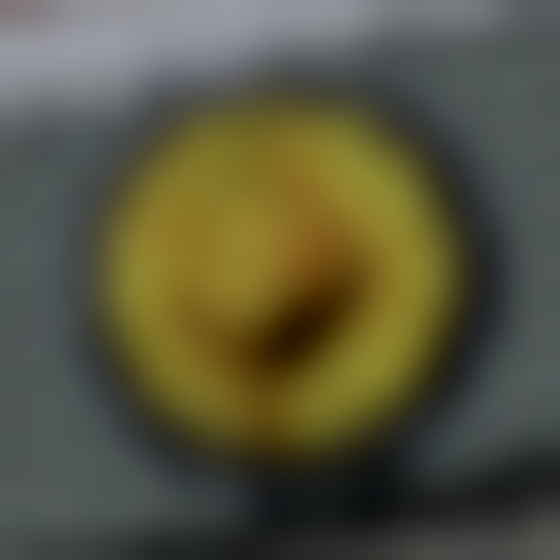

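Run:
```python
from h import *
L=np.array([ray("side",u,v,.142)[:2] for u,v in((255.0,231),(255.6,232),(256.5,233),(257.75,234))])
R=np.array([ray("side",u,v,.142)[:2] for u,v in((261.3,235),(263,234),(265,233))])
for q in(L,R):
    d=q[-1]-q[0];print((q*1000).round(1).tolist(),np.degrees(np.arctan2(d[1],d[0])))
# silhouette
a=ray("side",254.45,227,.152)[:2];b=ray("side",263.7,227,.152)[:2];c=calibration("side");o=-np.asarray(c["R"]).T@c["t"]
w=b-a;m=(a+b)/2;v=m-o[:2];ang=np.arctan2(v[1],v[0]);W=abs(np.cross(w,v/np.linalg.norm(v)))
print("width",W,"view",np.degrees(ang)); s=W/.016; t=np.degrees(np.arcsin(min(1,s*s-1)))/2
print("theta rel",t,90-t,"yaw cand",(np.degrees(ang)+t)%90,(np.degrees(ang)+90-t)%90)
# collar from colour, both views
for n,(u0,v0,w,h) in(("top",(210,187,28,28)),):
    A=np.load(n+"_avg.npz")["p"][v0:v0+h,u0:u0+w]
    m=((A[...,0]-A[...,2])>30).astype(np.uint8);ct=max(cv2.findContours(m,0,2)[0],key=cv2.contourArea)
    e=cv2.fitEllipse(ct);M=cv2.moments(m,True);print(e,M["m10"]/M["m00"],M["m01"]/M["m00"])
    print("collar top",ray(n,u0+M["m10"]/M["m00"],v0+M["m01"]/M["m00"],.142))
    d=A[...,0]
    np.set_printoptions(linewidth=200);print(A[5:24,4:25,0].astype(int))
# side: collar left/right extremes row ~231-233 : edges and top of silhouette
```

```text
[[558.2, 83.1], [556.0, 86.7], [553.2, 90.1], [549.6, 93.4]] 129.86784658810328
[[540.8, 95.9], [537.7, 91.6], [533.9, 87.3]] -128.96589093044915
width 0.021245646532343777 view -77.01950052355417
theta rel 24.873265389276234 65.12673461072376 yaw cand 37.85376486572206 78.10723408716959
((13.5, 13.250873565673828), (11.44321060180664, 12.188861846923828), 90.0) 13.5 13.40677966101695
collar top [0.54927407 0.0836556  0.142     ]
[[132 133 134 135 134 130 129 128 125 117 113 111 107  98  94  95  95  92  89  89  89]
 [130 129 129 128 124 115 110 109 104  95  89  89  87  83  85  88  90  90  90  90  91]
 [117 112 112 111 105  93  90  92  94  91  88  86  83  77  78  84  90  89  90  89  89]
 [ 98  94  94  92  88  85  95 104 106 107 111 111 104  88  75  76  84  89  91  90  90]
 [ 89  86  88  85  84  95 112 118 117 118 124 127 124 110  91  72  75  85  90  90  89]
 [ 88  89  86  83  92 113 123 123 121 122 126 130 131 127 111  80  68  81  88  89  90]
 [ 90  89  85  85 104 123 127 126 128 127 127 126 130 131 122  93  68  74  86  90  91]
 [ 90  90  84  90 116 129 129 129 132 131 127 120 120 128
[... 436 characters left out ...]
 99  68  63  80  90  91  90]
 [ 89  90  88  81  73  83 101 110 108 103 110 116 112  96  76  64  74  86  89  88  87]
 [ 89  90  89  86  77  69  75  87  92  90  95  94  84  70  63  71  81  84  82  78  75]
 [ 88  90  90  89  84  75  68  70  69  65  67  65  58  53  60  72  75  71  64  62  62]
 [ 91  91  91  89  88  85  77  73  67  56  54  54  51  49  54  62  61  57  58  62  70]
 [ 89  89  89  87  85  81  76  73  65  54  52  54  52  52  59  62  65  67  71  80  85]
 [ 84  79  78  75  70  64  62  60  58  58  62  65  67  71  78  83  83  83  86  92  95]]<stdin>:8: DeprecationWarning: Arrays of 2-dimensional vectors are deprecated. Use arrays of 3-dimensional vectors instead. (deprecated in NumPy 2.0)
```

Run:
```python
from h import *
for n in("top","side"):
    c=calibration(n);print(n,"cam",(-np.asarray(c["R"]).T@c["t"]).round(3))
    z=np.load(n+"_avg.npz");A=z["p"];D=z["d"];P=pts(n,D);hsv=cv2.cvtColor(A.astype(np.uint8),cv2.COLOR_RGB2HSV)
    a,b,cc,e=(318,195,352,235) if n=="top" else (275,170,318,210)
    sub=np.zeros(D.shape,bool);sub[b:e,a:cc]=1;H,S=hsv[...,0],hsv[...,1]
    blue=sub&(H>100)&(H<130)&(S>100)
    m=blue&(P[...,2]>(.027 if n=="top" else .036));v,u=np.nonzero(m)
    q=np.array([ray(n,x,y,.04)[:2] for x,y in zip(u,v)])
    print(len(q),q.mean(0).round(4),cv2.minAreaRect((q*1000).astype(np.float32)))
    m=sub&(H<20)&(S>80)&(P[...,2]>.058);v,u=np.nonzero(m);w=np.array([ray(n,x,y,.066)[:2] for x,y in zip(u,v)])
    print("handle",len(w),w.mean(0).round(4))
    d=w.mean(0)-q.mean(0);print(np.linalg.norm(d),np.degrees(np.arctan2(d[1],d[0])))
A=np.load("side_avg.npz")["p"]
print(ray("side",259.4,231.5,.142),proj("side",[.5503,.084,.142]))
```

```text
top cam [ 0.44  -0.048  1.301]
84 [ 0.4879 -0.2503] ((501.8231506347656, -257.0668640136719), (27.204504013061523, 62.369441986083984), 63.373138427734375)
handle 24 [ 0.5518 -0.2871]
0.0737468560169769 -29.88022137261235
side cam [0.329 1.036 0.883]
68 [ 0.4834 -0.2416] ((480.68927001953125, -226.77786254882812), (59.31272888183594, 56.47062683105469), 58.18946075439453)
handle 35 [ 0.5474 -0.2645]
0.06793809867231042 -19.70087143636113
[0.54772184 0.08354841 0.142     ] (np.float64(258.2654745705253), np.float64(231.51960487732228))
```

Call:
{"fn": "send_rows", "kwargs": {
  "motion": [
    {"jaw": 1,"tx": 0.096,"ty": 0.168,"tz": 0,"twist": 0.039},
    {"jaw": 1,"tx": 0.096,"ty": 0.168,"tz": 0,"twist": 0.039},
    {"jaw": 1,"tx": 0.096,"ty": 0.168,"tz": 0,"twist": 0.039},
    {"jaw": 1,"tx": 0.096,"ty": 0.168,"tz": 0,"twist": 0.039},
    {"jaw": 1,"tx": 0.096,"ty": 0.168,"tz": 0,"twist": 0.039},
    {"jaw": 1,"tx": 0.096,"ty": 0.168,"tz": 0,"twist": 0.039},
    {"jaw": 1,"tx": 0.096,"ty": 0.168,"tz": 0,"twist": 0.039},
    {"jaw": 1,"tx": 0.096,"ty": 0.168,"tz": 0,"twist": 0.039}
  ]
}}

```text
time: 1.97
eef_pos: [0.372, -0.4522, 0.2485]
eef_rot: [[0.157, 0.988, 0.0], [0.988, -0.157, -0.0], [-0.0, 0.0, -1.0]]
contact_force: [-0.2, 0.4, -1.3]
width: 0.0854
```

Call:
{"fn": "send_rows", "kwargs": {
  "motion": [
    {"jaw": 1,"tx": 0.096,"ty": 0.168,"tz": 0,"twist": 0.039},
    {"jaw": 1,"tx": 0.096,"ty": 0.168,"tz": 0,"twist": 0.039},
    {"jaw": 1,"tx": 0.096,"ty": 0.168,"tz": 0,"twist": 0.039},
    {"jaw": 1,"tx": 0.096,"ty": 0.168,"tz": 0,"twist": 0.039},
    {"jaw": 1,"tx": 0.096,"ty": 0.168,"tz": 0,"twist": 0.039},
    {"jaw": 1,"tx": 0.096,"ty": 0.168,"tz": 0,"twist": 0.039},
    {"jaw": 1,"tx": 0.096,"ty": 0.168,"tz": 0,"twist": 0.039},
    {"jaw": 1,"tx": 0.096,"ty": 0.168,"tz": 0,"twist": 0.039}
  ]
}}

```text
time: 2.63
eef_pos: [0.4642, -0.291, 0.2485]
eef_rot: [[-0.733, 0.681, 0.0], [0.681, 0.733, -0.0], [-0.0, -0.0, -1.0]]
contact_force: [-0.1, -0.4, -0.9]
width: 0.0858
```

Call:
{"fn": "send_rows", "kwargs": {
  "motion": [
    {"jaw": 1,"tx": 0.096,"ty": 0.168,"tz": -0.1,"twist": 0.039},
    {"jaw": 1,"tx": 0.096,"ty": 0.168,"tz": -0.1,"twist": 0.039},
    {"jaw": 1},
    {"jaw": 1}
  ]
}}

```text
schema error: expected keys jaw, tx, ty, tz, twist
```

Call:
{"fn": "send_rows", "kwargs": {
  "motion": [
    {"jaw": 1,"tx": 0.095,"ty": 0.17,"tz": -0.1,"twist": 0.039},
    {"jaw": 1,"tx": 0.095,"ty": 0.17,"tz": -0.1,"twist": 0.039},
    {"jaw": 1,"tx": 0,"ty": 0,"tz": 0,"twist": 0.004},
    {"jaw": 1,"tx": 0,"ty": 0,"tz": 0,"twist": 0}
  ]
}}

```text
time: 2.97
eef_pos: [0.4868, -0.2498, 0.2239]
eef_rot: [[-0.88, 0.474, -0.001], [0.474, 0.88, 0.001], [0.001, 0.0, -1.0]]
contact_force: [0.1, 0.5, -0.8]
width: 0.0854
```

Run:
```python
from h import *
s=get_state();print({k:np.round(s[k],3).tolist() for k in("time","joint_pos","eef_pos","contact_force")})
for n in("top","side"):
    p,d=snapshot(n);u,v=map(int,proj(n,[.5,-.26,.1]));r=60;x0,y0=max(u-r,0),max(v-r,0)
    cv2.imwrite(f"pics/{n}_pre.png",cv2.resize(p[y0:y0+2*r,x0:x0+2*r,::-1],(600,600),interpolation=cv2.INTER_CUBIC))
```

```text
{'time': 2.967, 'joint_pos': [0.815, 0.348, -0.56, 1.858, 0.216, 0.997, 1.241], 'eef_pos': [0.487, -0.25, 0.224], 'contact_force': [0.09, 0.524, -0.756]}
```

View pics/side_pre.png

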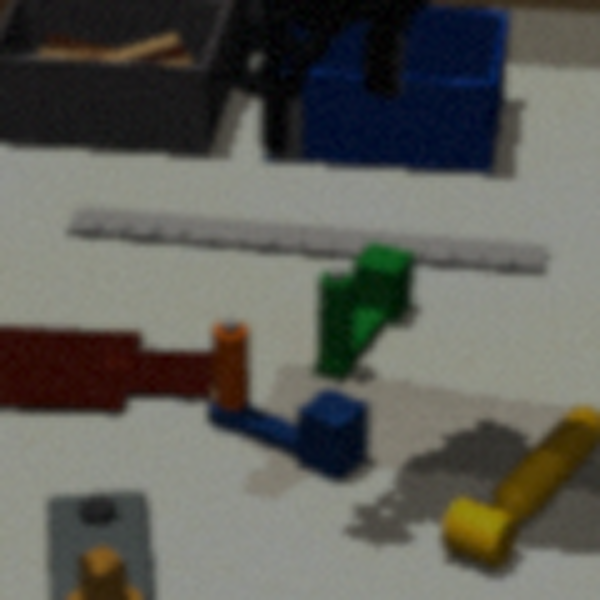

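View pics/top_pre.png

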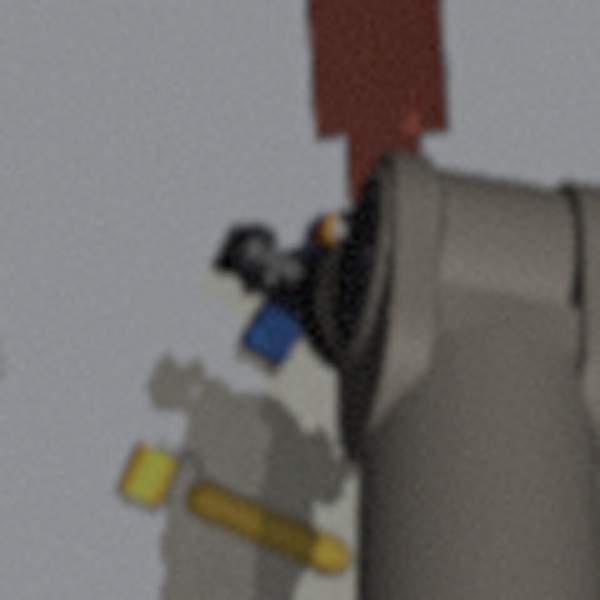

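The crank is undisturbed under the gripper and the area around it is clear. I'll look up tip_extent and then descend.

```bash
python3 -c "
import workcell
print([x for x in dir(workcell) if x[0]!='_'])
print(getattr(workcell,'tip_extent',None), getattr(workcell,'TIP_EXTENT',None))"
```

```text
['PlanningError', 'calibration', 'get_state', 'hand_in', 'snapshot', 'tip_extent']
0.017 None
```

Call:
{"fn": "send_rows", "kwargs": {
  "motion": [
    {"jaw": 1,"tx": 0,"ty": 0,"tz": -0.27,"twist": 0},
    {"jaw": 1,"tx": 0,"ty": 0,"tz": -0.27,"twist": 0},
    {"jaw": 1,"tx": 0,"ty": 0,"tz": -0.27,"twist": 0},
    {"jaw": 1,"tx": 0,"ty": 0,"tz": -0.27,"twist": 0},
    {"jaw": 1,"tx": 0,"ty": 0,"tz": 0,"twist": 0},
    {"jaw": 1,"tx": 0,"ty": 0,"tz": 0,"twist": 0}
  ]
}}

```text
time: 3.57
eef_pos: [0.4854, -0.252, 0.0942]
eef_rot: [[-0.878, 0.479, -0.003], [0.479, 0.878, 0.001], [0.003, -0.001, -1.0]]
contact_force: [0.2, 0.3, 0.0]
width: 0.0854
```

Call:
{"fn": "send_rows", "kwargs": {
  "motion": [
    {"jaw": 1,"tx": 0.013,"ty": 0.017,"tz": -0.2,"twist": 0},
    {"jaw": 1,"tx": 0,"ty": 0,"tz": -0.2,"twist": 0},
    {"jaw": 1,"tx": 0,"ty": 0,"tz": -0.13,"twist": 0},
    {"jaw": 1,"tx": 0,"ty": 0,"tz": 0,"twist": 0},
    {"jaw": 1,"tx": 0,"ty": 0,"tz": 0,"twist": 0}
  ]
}}

```text
time: 3.98
eef_pos: [0.4892, -0.25, 0.033]
eef_rot: [[-0.879, 0.478, 0.002], [0.478, 0.879, -0.001], [-0.002, -0.0, -1.0]]
contact_force: [0.3, 0.8, 0.6]
width: 0.0852
```

Call:
{"fn": "send_rows", "kwargs": {
  "motion": [
    {"jaw": 1,"tx": -0.01,"ty": 0,"tz": -0.035,"twist": 0},
    {"jaw": 0.6,"tx": 0,"ty": 0,"tz": 0,"twist": 0},
    {"jaw": 0.2,"tx": 0,"ty": 0,"tz": 0,"twist": 0},
    {"jaw": 0.2,"tx": 0,"ty": 0,"tz": 0,"twist": 0},
    {"jaw": 0.2,"tx": 0,"ty": 0,"tz": 0,"twist": 0},
    {"jaw": 0,"tx": 0,"ty": 0,"tz": 0,"twist": 0},
    {"jaw": 0,"tx": 0,"ty": 0,"tz": 0,"twist": 0},
    {"jaw": 0,"tx": 0,"ty": 0,"tz": 0,"twist": 0}
  ],
  "squeeze": 60
}}

```text
time: 4.65
eef_pos: [0.4869, -0.2498, 0.0276]
eef_rot: [[-0.879, 0.477, -0.0], [0.477, 0.879, -0.001], [-0.0, -0.001, -1.0]]
contact_force: [-2.0, -0.8, 6.0]
width: 0.0292
```

Gripped, with a width of 29 mm against the 30 mm hub. I'll lift about 50 mm and check.

Call:
{"fn": "send_rows", "kwargs": {
  "motion": [
    {"jaw": 0,"tx": 0,"ty": 0,"tz": 0,"twist": 0},
    {"jaw": 0,"tx": 0,"ty": 0,"tz": 0.1,"twist": 0},
    {"jaw": 0,"tx": 0,"ty": 0,"tz": 0.2,"twist": 0},
    {"jaw": 0,"tx": 0,"ty": 0,"tz": 0.3,"twist": 0},
    {"jaw": 0,"tx": 0,"ty": 0,"tz": 0.3,"twist": 0},
    {"jaw": 0,"tx": 0,"ty": 0,"tz": 0.3,"twist": 0},
    {"jaw": 0,"tx": 0,"ty": 0,"tz": 0.3,"twist": 0},
    {"jaw": 0,"tx": 0,"ty": 0,"tz": 0.2,"twist": 0}
  ],
  "squeeze": 80
}}

```text
time: 5.32
eef_pos: [0.4873, -0.2486, 0.2346]
eef_rot: [[-0.879, 0.476, 0.002], [0.476, 0.879, -0.001], [-0.002, 0.0, -1.0]]
contact_force: [-0.1, -0.2, -3.8]
width: 0.029
```

Run:
```python
from h import *
s=get_state();print({k:np.round(s[k],3).tolist() for k in("time","eef_pos","contact_force","ft_torque","width")})
for n in("top","side"):
    p,d=snapshot(n);np.savez(n+"_held.npz",p=p,d=d);u,v=map(int,proj(n,s["eef_pos"]));r=45;x0,y0=max(u-r,0),max(v-r,0);print(n,x0,y0,600/90)
    cv2.imwrite(f"pics/{n}_held.png",cv2.resize(np.clip(p[y0:y0+2*r,x0:x0+2*r,::-1]*1.6,0,255).astype(np.uint8),(600,600),interpolation=cv2.INTER_CUBIC))
```

```text
{'time': 5.317, 'eef_pos': [0.487, -0.249, 0.235], 'contact_force': [-0.078, -0.153, -3.8], 'ft_torque': [-0.096, -0.026, -0.001], 'width': 0.029}
top 296 176 6.666666666666667
side 259 86 6.666666666666667
```

View pics/side_held.png

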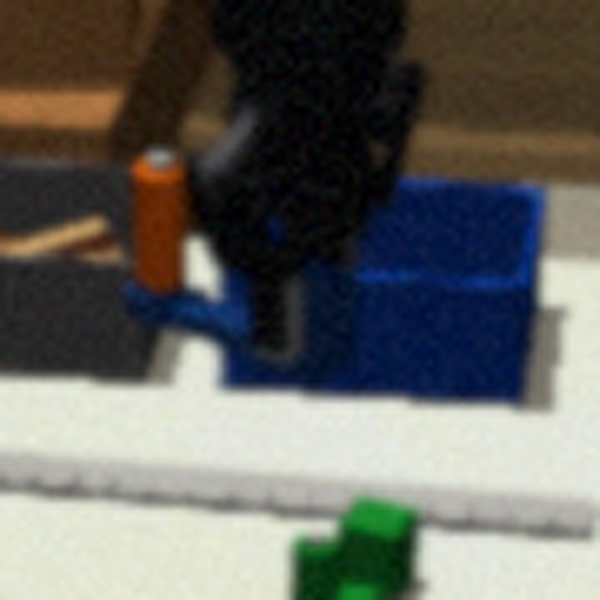

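View pics/top_held.png

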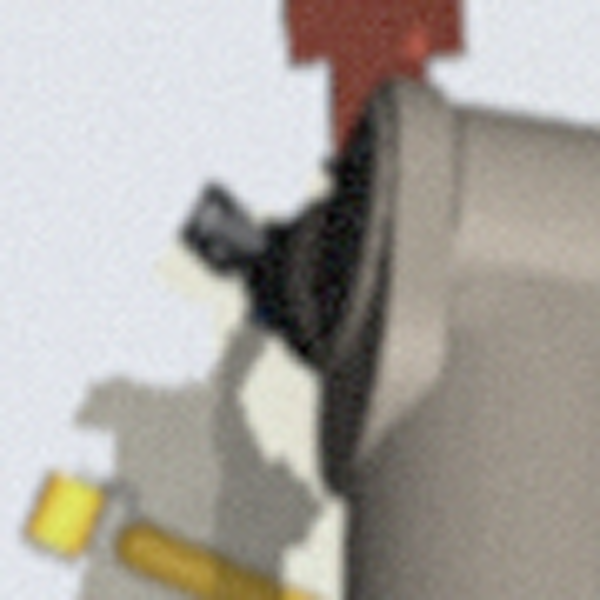

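Run:
```python
from h import *
p=np.load("side_held.npz")["p"];hsv=cv2.cvtColor(p,cv2.COLOR_RGB2HSV)
m=((hsv[...,0]<14)&(hsv[...,1]>190)&(hsv[...,2]>60)).astype(np.uint8);m[:, :277]=0;m[:,290:]=0;m[:105]=0;m[135:]=0
v,u=np.nonzero(m);print(len(u),u.min(),u.max(),v.min(),v.max(),u.mean(),v.mean())
for r in range(112,128,3): 
    q=u[v==r];print(r,q.min(),q.max(),q.mean())
print(proj("side",[.553,-.2843,.273]),proj("side",[.553,-.2843,.247]),proj("side",[.553,-.2843,.221]))
```

```text
71 279 285 110 127 282.2112676056338 117.95774647887323
112 279 285 282.0
115 281 284 282.5
118 280 284 282.0
121 281 284 282.5
124 281 283 282.0
127 283 284 283.5
(np.float64(282.1477284866707), np.float64(111.65521988013953)) (np.float64(282.2760560786249), np.float64(120.45726858336911)) (np.float64(282.4017232405753), np.float64(129.07683716593132))
```

Call:
{"fn": "send_rows", "kwargs": {
  "motion": [
    {"jaw": 0,"tx": 0.043,"ty": 0.1,"tz": 0,"twist": -0.01},
    {"jaw": 0,"tx": 0.043,"ty": 0.2,"tz": 0,"twist": -0.01},
    {"jaw": 0,"tx": 0.043,"ty": 0.25,"tz": 0,"twist": -0.01},
    {"jaw": 0,"tx": 0.043,"ty": 0.25,"tz": 0,"twist": -0.01},
    {"jaw": 0,"tx": 0.043,"ty": 0.25,"tz": 0,"twist": -0.01},
    {"jaw": 0,"tx": 0.043,"ty": 0.25,"tz": 0,"twist": -0.01},
    {"jaw": 0,"tx": 0.043,"ty": 0.25,"tz": 0,"twist": -0.01},
    {"jaw": 0,"tx": 0.043,"ty": 0.25,"tz": 0,"twist": -0.01}
  ]
}}

```text
time: 6.08
eef_pos: [0.5267, -0.0316, 0.2294]
eef_rot: [[-0.732, 0.681, -0.003], [0.681, 0.732, 0.0], [0.003, -0.002, -1.0]]
contact_force: [1.2, 0.2, -4.3]
width: 0.029
```

Call:
{"fn": "send_rows", "kwargs": {
  "motion": [
    {"jaw": 0,"tx": 0.043,"ty": 0.25,"tz": 0,"twist": -0.01},
    {"jaw": 0,"tx": 0.043,"ty": 0.25,"tz": 0,"twist": -0.01},
    {"jaw": 0,"tx": 0.043,"ty": 0.25,"tz": 0,"twist": -0.01},
    {"jaw": 0,"tx": 0.041,"ty": 0.15,"tz": 0,"twist": -0.0156},
    {"jaw": 0,"tx": 0,"ty": 0.07,"tz": 0,"twist": 0},
    {"jaw": 0,"tx": 0,"ty": 0,"tz": 0,"twist": 0},
    {"jaw": 0,"tx": 0,"ty": 0,"tz": 0,"twist": 0},
    {"jaw": 0,"tx": 0,"ty": 0,"tz": 0,"twist": 0}
  ]
}}

```text
time: 6.75
eef_pos: [0.548, 0.0812, 0.2301]
eef_rot: [[-0.627, 0.779, -0.002], [0.779, 0.627, -0.001], [-0.0, -0.002, -1.0]]
contact_force: [0.7, -0.3, -4.2]
width: 0.029
```

```bash
cat > look.py <<'E'
import sys
from h import *
tag=sys.argv[1];r=int(sys.argv[2]) if len(sys.argv)>2 else 35
s=get_state();print({k:np.round(s[k],4).tolist() for k in("time","eef_pos","contact_force","ft_torque","width","joint_pos")});y=s["eef_rot"][:,1] if hasattr(s["eef_rot"],'shape') else np.array(s["eef_rot"])[:,1];print("tool y yaw",np.degrees(np.arctan2(y[1],y[0])))
out=[]
for n in("top","side"):
    p,d=snapshot(n);np.savez(f"{n}_{tag}.npz",p=p,d=d);u,v=map(int,proj(n,[.549,.084,.16]));x0,y0=u-r,v-r;print(n,x0,y0,400/2/r)
    out.append(cv2.resize(np.clip(p[y0:y0+2*r,x0:x0+2*r,::-1]*1.7,0,255).astype(np.uint8),(400,400),interpolation=cv2.INTER_CUBIC))
cv2.imwrite(f"pics/{tag}.png",np.hstack(out))
E
python3 look.py above
```

```text
{'time': 6.75, 'eef_pos': [0.548, 0.0812, 0.2301], 'contact_force': [0.6871, -0.2705, -4.2057], 'ft_torque': [0.0397, 0.0436, 0.0036], 'width': 0.029, 'joint_pos': [0.238, 0.3642, -0.6195, 1.8329, 0.2455, 1.0236, 0.1982]}
tool y yaw 38.84840331588605
top 187 164 5.714285714285714
side 223 190 5.714285714285714
```

View pics/above.png

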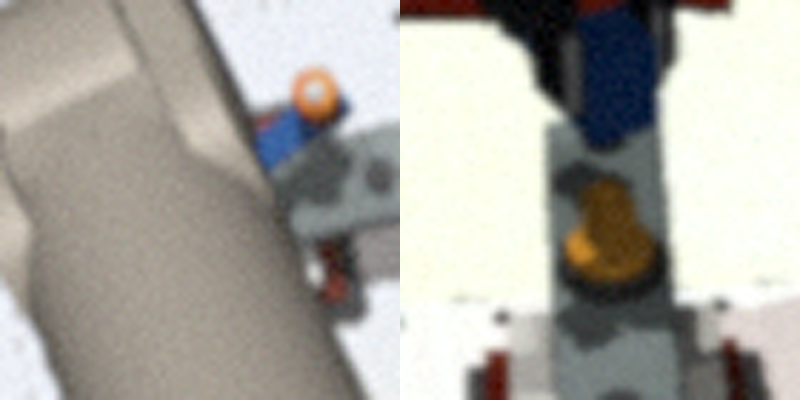

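Run:
```python
from h import *
p=np.load("top_above.npz")["p"];hsv=cv2.cvtColor(p,cv2.COLOR_RGB2HSV)
w=p[172:190,234:252];m=((hsv[172:190,234:252,0]<18)&(hsv[172:190,234:252,1]>90)).astype(np.uint8)
ct=max(cv2.findContours(m,0,2)[0],key=cv2.contourArea);(x,y),r=cv2.minEnclosingCircle(ct);print("obs",234+x,172+y,r)
print("obs world",ray("top",234+x,172+y,.2685),"pred",proj("top",[.595,.0228,.2685]))
# side hub bottom corners
a=np.radians(38.85);c=np.array([.548,.0812])
for k in range(4):
    q=c+.015*np.sqrt(2)*np.array([np.cos(a+np.pi/4+k*np.pi/2),np.sin(a+np.pi/4+k*np.pi/2)])
    for z in(.2025,.2425):
        u,v=proj("side",[*q,z]);print(k,q.round(3),z,((u-223)*5.714+400,(v-190)*5.714))
p=np.load("side_above.npz")["p"]
for v in range(200,222,2): print(v,[tuple(int(t) for t in p[v,u][[0,2]]) for u in range(250,272)])
```

```text
obs 242.1315793991089 180.76315784454346 4.325026035308838
obs world [0.59011154 0.02086308 0.2685    ] pred (np.float64(241.4270934599386), np.float64(178.92750534003056))
0 [0.55  0.102] 0.2025 (np.float64(586.0104511215648), np.float64(141.15864892116608))
0 [0.55  0.102] 0.2425 (np.float64(581.4849060680585), np.float64(55.2638423050214))
1 [0.527 0.083] 0.2025 (np.float64(654.2518387745054), np.float64(118.45849390275453))
1 [0.527 0.083] 0.2425 (np.float64(651.1486404248606), np.float64(32.955173450325084))
2 [0.546 0.06 ] 0.2025 (np.float64(618.5502989820704), np.float64(81.22986005634885))
2 [0.546 0.06 ] 0.2425 (np.float64(614.7954557151094), np.float64(-3.46731182784608))
3 [0.569 0.079] 0.2025 (np.float64(551.1856148345834), np.float64(103.16615406920951))
3 [0.569 0.079] 0.2425 (np.float64(546.0455195184907), np.float64(18.07725300369478))
200 [(10, 11), (24, 24), (39, 39), (38, 41), (26, 30), (12, 27), (4, 28), (7, 34), (1, 32), (1, 32), (8, 36), (7, 36), (3, 33), (9, 35), (7, 36), (7, 34), (1, 31), (17, 36), (30, 38), (27, 28), (51, 51), (102, 96)]
202 [(8, 9), (20, 21)
[... 1532 characters left out ...]
, 143)]
216 [(60, 63), (58, 61), (59, 61), (58, 61), (55, 57), (43, 48), (36, 38), (30, 30), (29, 31), (28, 32), (34, 37), (44, 46), (51, 53), (55, 60), (58, 60), (56, 61), (56, 61), (56, 58), (79, 78), (124, 122), (147, 143), (148, 145)]
218 [(54, 57), (51, 55), (47, 52), (39, 40), (33, 36), (37, 41), (42, 44), (47, 49), (52, 56), (56, 59), (56, 61), (55, 60), (57, 61), (56, 61), (59, 62), (59, 62), (55, 58), (53, 57), (75, 73), (119, 116), (145, 143), (148, 144)]
220 [(40, 40), (29, 30), (22, 24), (24, 23), (22, 25), (22, 24), (22, 25), (28, 26), (32, 28), (36, 33), (32, 33), (42, 44), (51, 54), (51, 56), (57, 59), (57, 60), (58, 61), (55, 58), (72, 72), (120, 117), (145, 142), (149, 146)]
```

Run:
```python
from h import *
A=np.load("side_avg.npz")["p"]
for v in range(228,244): print(v,[int(A[v,u,0]) for u in range(249,272)])
for v in(236.5,237,237.5,238,239): print(v,ray("side",259.3,v,.142).round(4))
print(proj("side",[.548,.084,.142]),proj("side",[.548,.102,.142]),proj("side",[.566,.084,.142]),proj("side",[.530,.084,.142]))
# beam end bolts etc: beam corners in depth
for n in("top","side"):
    z=np.load(n+"_avg.npz");P=pts(n,z["d"]);v,u=np.mgrid[0:420,0:560]
    m=(abs(P[...,2]-.1665)<.012)&(np.hypot(P[...,0]-.549,P[...,1]-.086)<.025);q=P[m];print(n,len(q),q.mean(0).round(4),np.median(q,0).round(4))
    m=(abs(P[...,2]-.128)<.006)&(np.hypot(P[...,0]-.549,P[...,1]-.086)<.13);q=P[m];print(n,len(q),cv2.minAreaRect((q[:,:2]*1000).astype(np.float32)))
```

```text
228 [85, 69, 67, 66, 66, 62, 55, 50, 48, 49, 49, 48, 48, 49, 53, 63, 68, 68, 65, 62, 76, 115, 136]
229 [85, 69, 68, 68, 75, 75, 63, 52, 49, 49, 48, 49, 48, 50, 57, 77, 87, 80, 70, 62, 75, 114, 136]
230 [85, 70, 69, 78, 95, 97, 75, 55, 49, 49, 49, 48, 48, 48, 57, 86, 107, 103, 81, 65, 73, 114, 135]
231 [84, 69, 72, 96, 115, 112, 84, 59, 50, 49, 49, 48, 48, 48, 53, 75, 108, 115, 88, 62, 71, 112, 136]
232 [88, 66, 71, 104, 125, 123, 101, 73, 55, 50, 49, 48, 48, 49, 51, 66, 98, 106, 81, 57, 68, 108, 134]
233 [95, 65, 64, 101, 125, 130, 120, 99, 73, 57, 50, 49, 52, 54, 59, 69, 86, 84, 61, 47, 62, 97, 128]
234 [97, 62, 56, 87, 116, 128, 129, 121, 101, 79, 64, 58, 64, 76, 84, 91, 97, 83, 53, 39, 55, 90, 124]
235 [96, 57, 44, 62, 93, 115, 124, 127, 122, 109, 93, 86, 91, 107, 114, 109, 94, 67, 40, 32, 44, 78, 118]
236 [94, 53, 37, 41, 60, 83, 104, 115, 119, 118, 116, 112, 111, 110, 103, 90, 67, 44, 31, 28, 40, 74, 117]
237 [94, 51, 33, 34, 41, 52, 66, 78, 87, 95, 97, 96, 87, 76, 65, 55, 42, 32, 26, 22, 39, 76, 118]
238 [94, 54, 32, 28, 32, 37, 42, 49, 54, 60, 63, 59, 53, 49, 41, 32, 29, 26, 2
[... 537 characters left out ...]
2 ]
237 [0.5439 0.1039 0.142 ]
237.5 [0.5435 0.1057 0.142 ]
238 [0.5432 0.1075 0.142 ]
239 [0.5425 0.1111 0.142 ]
(np.float64(259.24337094466017), np.float64(231.60686237745801)) (np.float64(257.6957621883003), np.float64(236.34354275507127)) (np.float64(251.60481201677428), np.float64(230.92527527445176)) (np.float64(266.9153594734041), np.float64(232.29143239713986))
top 35 [0.5504 0.0832 0.1659] [0.5508 0.0824 0.1664]
top 1033 ((538.9681396484375, 80.65798950195312), (120.9247055053711, 223.95159912109375), 16.33074378967285)
side 68 [0.5477 0.0902 0.164 ] [0.5476 0.0902 0.1647]
side 1013 ((546.5031127929688, 91.44975280761719), (51.01570510864258, 233.06163024902344), 13.994423866271973)
```

Call:
{"fn": "send_rows", "kwargs": {
  "motion": [
    {"jaw": 0,"tx": 0.004,"ty": 0.036,"tz": 0,"twist": 0},
    {"jaw": 0,"tx": 0,"ty": 0,"tz": -0.12,"twist": 0},
    {"jaw": 0,"tx": 0,"ty": 0,"tz": -0.1,"twist": 0},
    {"jaw": 0,"tx": 0,"ty": 0,"tz": 0,"twist": 0},
    {"jaw": 0,"tx": 0,"ty": 0,"tz": 0,"twist": 0}
  ]
}}

```text
time: 7.27
eef_pos: [0.5483, 0.0871, 0.2036]
eef_rot: [[-0.628, 0.778, -0.002], [0.778, 0.628, -0.0], [0.001, -0.002, -1.0]]
contact_force: [-0.1, -0.1, -4.1]
width: 0.0287
```

```bash
python3 look.py above2 25
```

```text
{'time': 7.2667, 'eef_pos': [0.5483, 0.0871, 0.2036], 'contact_force': [-0.104, -0.0607, -4.0715], 'ft_torque': [0.1058, 0.0874, -0.0218], 'width': 0.0287, 'joint_pos': [0.2179, 0.3969, -0.6116, 1.8562, 0.2711, 0.9747, 0.1675]}
tool y yaw 38.90420546253913
top 197 174 8.0
side 233 200 8.0
```

View pics/above2.png

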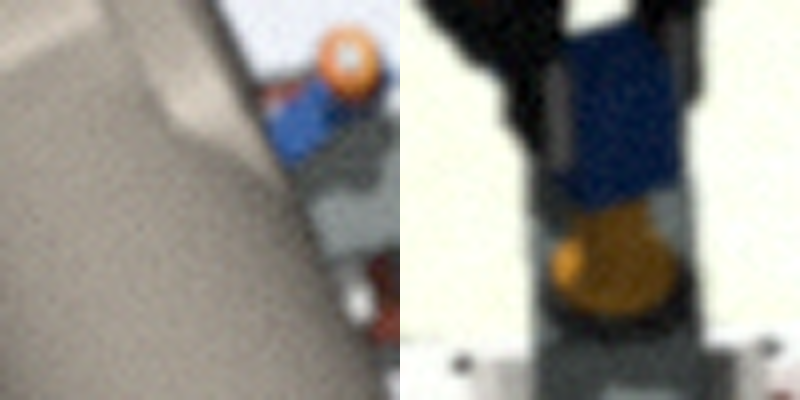

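Call:
{"fn": "send_rows", "kwargs": {
  "motion": [
    {"jaw": 0,"tx": 0,"ty": -0.012,"tz": -0.035,"twist": 0},
    {"jaw": 0,"tx": 0,"ty": 0,"tz": -0.035,"twist": 0},
    {"jaw": 0,"tx": 0,"ty": 0,"tz": 0,"twist": 0}
  ]
}}

```text
time: 7.62
eef_pos: [0.5493, 0.0857, 0.1957]
eef_rot: [[-0.628, 0.778, 0.0], [0.778, 0.628, -0.0], [-0.0, 0.0, -1.0]]
contact_force: [0.9, -0.1, -3.2]
width: 0.0289
```

Call:
{"fn": "send_rows", "kwargs": {
  "motion": [
    {"jaw": 0,"tx": 0,"ty": 0,"tz": -0.03,"twist": 0},
    {"jaw": 0,"tx": 0,"ty": 0,"tz": 0,"twist": 0}
  ]
}}

```text
time: 7.78
eef_pos: [0.55, 0.0853, 0.1938]
eef_rot: [[-0.628, 0.778, 0.002], [0.778, 0.628, -0.002], [-0.002, 0.0, -1.0]]
contact_force: [-1.1, -4.2, 5.4]
width: 0.0288
```

Call:
{"fn": "send_rows", "kwargs": {
  "motion": [
    {"jaw": 0,"tx": -0.003,"ty": -0.015,"tz": 0,"twist": 0},
    {"jaw": 0,"tx": 0,"ty": 0,"tz": 0,"twist": 0}
  ]
}}

```text
time: 7.95
eef_pos: [0.5495, 0.0841, 0.1933]
eef_rot: [[-0.628, 0.778, 0.002], [0.778, 0.628, -0.0], [-0.001, 0.001, -1.0]]
contact_force: [0.5, -1.3, 1.2]
width: 0.0286
```

Call:
{"fn": "send_rows", "kwargs": {
  "motion": [
    {"jaw": 0,"tx": 0,"ty": -0.007,"tz": -0.02,"twist": 0},
    {"jaw": 0,"tx": 0,"ty": 0,"tz": 0,"twist": 0}
  ]
}}

```text
time: 8.12
eef_pos: [0.5493, 0.0834, 0.1899]
eef_rot: [[-0.628, 0.778, 0.001], [0.778, 0.628, 0.0], [-0.001, 0.001, -1.0]]
contact_force: [3.3, -1.5, -1.8]
width: 0.0289
```

```bash
python3 -c "
from h import *
s=get_state();print(s['eef_pos'],s['contact_force'],s['ft_torque'])"
```

```text
[0.54934045 0.08338467 0.18994366] [ 3.3468153  -1.45722562 -1.77692295] [-0.21569882 -0.63737866 -0.01609064]
```

Call:
{"fn": "send_rows", "kwargs": {
  "motion": [
    {"jaw": 0,"tx": 0.006,"ty": -0.003,"tz": -0.03,"twist": 0},
    {"jaw": 0,"tx": 0,"ty": 0,"tz": 0,"twist": 0}
  ]
}}

```text
time: 8.28
eef_pos: [0.5495, 0.0833, 0.186]
eef_rot: [[-0.628, 0.778, -0.0], [0.778, 0.628, 0.0], [0.0, 0.0, -1.0]]
contact_force: [2.0, -1.6, -2.9]
width: 0.0287
```

```bash
cat > st.py <<'E'
from h import *
s=get_state();print(np.round(s['eef_pos'],4),np.round(s['contact_force'],2),np.round(s['ft_torque'],3))
E
python3 st.py
```

```text
[0.5495 0.0833 0.186 ] [ 1.96 -1.65 -2.93] [-0.084 -0.551  0.052]
```

Sliding on nicely. I'll continue down; the expected seat is at TCP z ≈ 0.1696.

Call:
{"fn": "send_rows", "kwargs": {
  "motion": [
    {"jaw": 0,"tx": 0.004,"ty": -0.003,"tz": -0.04,"twist": 0},
    {"jaw": 0,"tx": 0,"ty": 0,"tz": -0.03,"twist": 0},
    {"jaw": 0,"tx": 0,"ty": 0,"tz": 0,"twist": 0}
  ]
}}

```text
time: 8.53
eef_pos: [0.5496, 0.0833, 0.1776]
eef_rot: [[-0.629, 0.778, -0.001], [0.778, 0.629, 0.0], [0.001, -0.0, -1.0]]
contact_force: [-0.6, -0.0, -0.9]
width: 0.0287
```

Call:
{"fn": "send_rows", "kwargs": {
  "motion": [
    {"jaw": 0,"tx": 0,"ty": 0,"tz": -0.03,"twist": 0},
    {"jaw": 0,"tx": 0,"ty": 0,"tz": -0.02,"twist": 0},
    {"jaw": 0,"tx": 0,"ty": 0,"tz": 0,"twist": 0}
  ]
}}

```text
time: 8.78
eef_pos: [0.5497, 0.0833, 0.1724]
eef_rot: [[-0.629, 0.777, -0.0], [0.777, 0.629, -0.0], [0.0, -0.0, -1.0]]
contact_force: [-1.6, -0.3, 5.7]
width: 0.0291
```

Call:
{"fn": "send_rows", "kwargs": {
  "motion": [
    {"jaw": 0,"tx": 0.002,"ty": 0,"tz": -0.015,"twist": 0},
    {"jaw": 0,"tx": 0,"ty": 0,"tz": 0,"twist": 0}
  ]
}}

```text
time: 8.95
eef_pos: [0.5497, 0.0833, 0.1709]
eef_rot: [[-0.629, 0.777, -0.001], [0.777, 0.629, -0.0], [0.0, -0.001, -1.0]]
contact_force: [-3.9, -1.0, 9.1]
width: 0.0287
```

```bash
python3 st.py;python3 look.py seat 25
```

```text
[0.5497 0.0833 0.1709] [-3.87 -1.03  9.05] [-0.153  0.893  0.162]
{'time': 8.95, 'eef_pos': [0.5497, 0.0833, 0.1709], 'contact_force': [-3.8681, -1.0281, 9.0541], 'ft_torque': [-0.153, 0.8928, 0.1624], 'width': 0.0287, 'joint_pos': [0.2081, 0.4368, -0.5952, 1.8848, 0.3048, 0.9116, 0.1474]}
tool y yaw 38.96947739453828
top 197 174 8.0
side 233 200 8.0
```

View pics/seat.png

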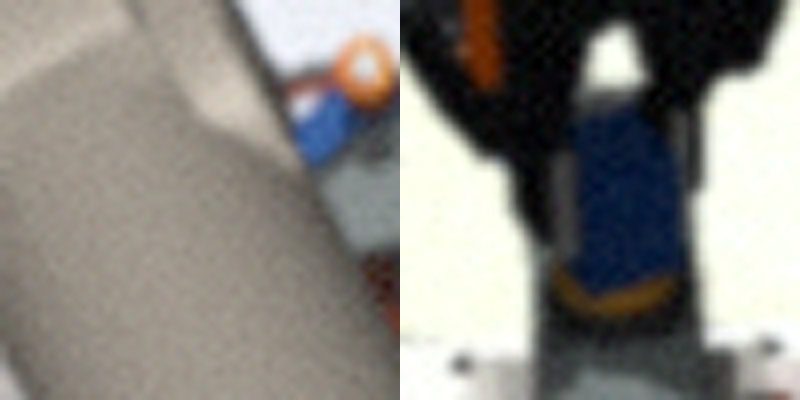

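Call:
{"fn": "send_rows", "kwargs": {
  "motion": [
    {"jaw": 0,"tx": -0.012,"ty": -0.002,"tz": 0,"twist": 0},
    {"jaw": 0,"tx": 0,"ty": 0,"tz": -0.01,"twist": 0},
    {"jaw": 0,"tx": 0,"ty": 0,"tz": 0,"twist": 0}
  ]
}}

```text
time: 9.3
eef_pos: [0.5496, 0.0833, 0.1703]
eef_rot: [[-0.629, 0.778, 0.002], [0.778, 0.629, 0.001], [-0.001, 0.002, -1.0]]
contact_force: [-1.3, -0.4, 10.5]
width: 0.0289
```

```bash
python3 st.py
```

```text
[0.5496 0.0833 0.1703] [-1.32 -0.41 10.5 ] [0.033 0.289 0.198]
```

Call:
{"fn": "send_rows", "kwargs": {
  "motion": [
    {"jaw": 0.5,"tx": 0,"ty": 0,"tz": 0,"twist": 0},
    {"jaw": 0.7,"tx": 0,"ty": 0,"tz": 0,"twist": 0},
    {"jaw": 0.7,"tx": 0,"ty": 0,"tz": 0.1,"twist": 0},
    {"jaw": 0.7,"tx": 0,"ty": 0,"tz": 0.3,"twist": 0},
    {"jaw": 0.7,"tx": 0,"ty": 0,"tz": 0.3,"twist": 0},
    {"jaw": 0.7,"tx": -0.2,"ty": -0.2,"tz": 0.2,"twist": 0},
    {"jaw": 0.7,"tx": 0,"ty": 0,"tz": 0,"twist": 0},
    {"jaw": 0.7,"tx": 0,"ty": 0,"tz": 0,"twist": 0}
  ]
}}

```text
time: 9.97
eef_pos: [0.5249, 0.0575, 0.2789]
eef_rot: [[-0.626, 0.779, 0.003], [0.779, 0.626, -0.001], [-0.003, 0.002, -1.0]]
contact_force: [0.4, 0.5, -1.0]
width: 0.0598
```

```bash
python3 st.py;python3 look.py rel 35
```

```text
[0.5249 0.0575 0.2789] [ 0.35  0.46 -1.  ] [-0.001  0.018  0.005]
{'time': 9.9667, 'eef_pos': [0.5249, 0.0575, 0.2789], 'contact_force': [0.3523, 0.463, -1.0036], 'ft_torque': [-0.0008, 0.0181, 0.0051], 'width': 0.0598, 'joint_pos': [0.3125, 0.2655, -0.6395, 1.8373, 0.1795, 1.0934, 0.2842]}
tool y yaw 38.78855375262569
top 187 164 5.714285714285714
side 223 190 5.714285714285714
```

View pics/rel.png

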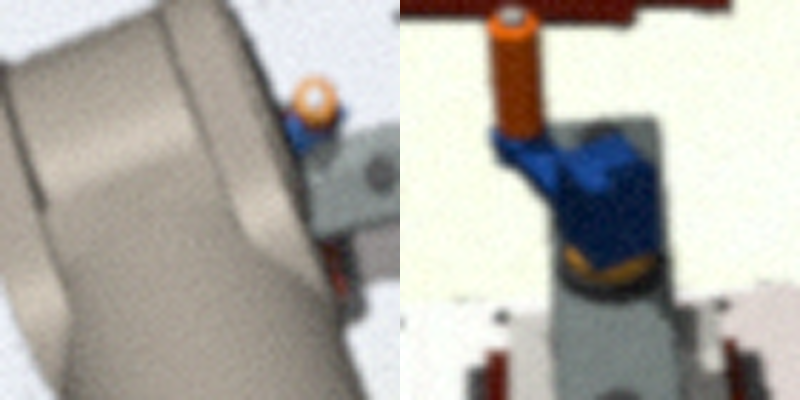

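```bash
cat > meas.py <<'E'
import sys
from h import *
z=np.load(f"side_{sys.argv[1]}.npz");p,d=z["p"],z["d"];P=pts("side",d);hsv=cv2.cvtColor(p,cv2.COLOR_RGB2HSV)
b=(hsv[...,0]>100)&(hsv[...,0]<130)&(hsv[...,1]>120)&(d>0)
m=b&(np.hypot(P[...,0]-.5497,P[...,1]-.0833)<.014)&(P[...,2]>.17);q=P[m];print("hub top z",len(q),np.median(q[:,2]),np.percentile(q[:,2],[10,90]))
o=(hsv[...,0]<16)&(hsv[...,1]>150)&(d>0)&(np.hypot(P[...,0]-.5497,P[...,1]-.0833)<.1)&(np.hypot(P[...,0]-.5497,P[...,1]-.0833)>.05)&(P[...,2]>.155);q=P[o]
print("handle",len(q),q.mean(0).round(4),np.percentile(q[:,2],[3,50,97]).round(3)); w=q.mean(0)[:2]-[.5497,.0833];print(np.hypot(*w),np.degrees(np.arctan2(w[1],w[0])))
h=lambda a:(.5497+.075*np.cos(a),.0833+.075*np.sin(a))
for y in(-51.1,):
    x=h(np.radians(y));print(x,proj("side",[*x,.208]),proj("side",[*x,.156]))
E
python3 meas.py rel
```

```text
hub top z 105 0.18260600152925857 [0.18013732 0.39419018]
handle 154 [0.5855 0.0393 0.206 ] [0.159 0.189 0.435]
0.05677059701803858 -50.87379940280924
(np.float64(0.5967972293237003), np.float64(0.024931763860548434)) (np.float64(242.60833978459073), np.float64(192.10754372948395)) (np.float64(243.85224890737442), np.float64(210.35850031515736))
```

Seated: hub top measured at 0.1826 against 0.182 expected, and the handle is at the predicted (0.597,0.025). Now I'll grip the handle.

Call:
{"fn": "send_rows", "kwargs": {
  "motion": [
    {"jaw": 0.55,"tx": 0.2,"ty": -0.09,"tz": 0,"twist": 0},
    {"jaw": 0.55,"tx": 0.2,"ty": -0.09,"tz": 0,"twist": 0},
    {"jaw": 0.55,"tx": 0.2,"ty": -0.09,"tz": 0,"twist": 0},
    {"jaw": 0.55,"tx": 0,"ty": 0,"tz": 0,"twist": 0},
    {"jaw": 0.55,"tx": 0,"ty": 0,"tz": 0,"twist": 0},
    {"jaw": 0.55,"tx": 0,"ty": 0,"tz": -0.15,"twist": 0},
    {"jaw": 0.55,"tx": 0,"ty": 0,"tz": 0,"twist": 0},
    {"jaw": 0.55,"tx": 0,"ty": 0,"tz": 0,"twist": 0}
  ]
}}

```text
time: 10.73
eef_pos: [0.5952, 0.0271, 0.2577]
eef_rot: [[-0.63, 0.777, -0.004], [0.777, 0.63, 0.0], [0.003, -0.003, -1.0]]
contact_force: [-0.2, 0.3, 0.4]
width: 0.0467
```

```bash
python3 st.py;python3 look.py hnd 35
```

```text
[0.5952 0.0271 0.2577] [-0.2   0.3   0.45] [ 0.03  -0.023 -0.027]
{'time': 10.7333, 'eef_pos': [0.5952, 0.0271, 0.2577], 'contact_force': [-0.197, 0.299, 0.4464], 'ft_torque': [0.0298, -0.023, -0.0266], 'width': 0.0467, 'joint_pos': [0.3064, 0.403, -0.5951, 1.7066, 0.2465, 1.1117, 0.3188]}
tool y yaw 39.02849021897179
top 187 164 5.714285714285714
side 223 190 5.714285714285714
```

View pics/hnd.png

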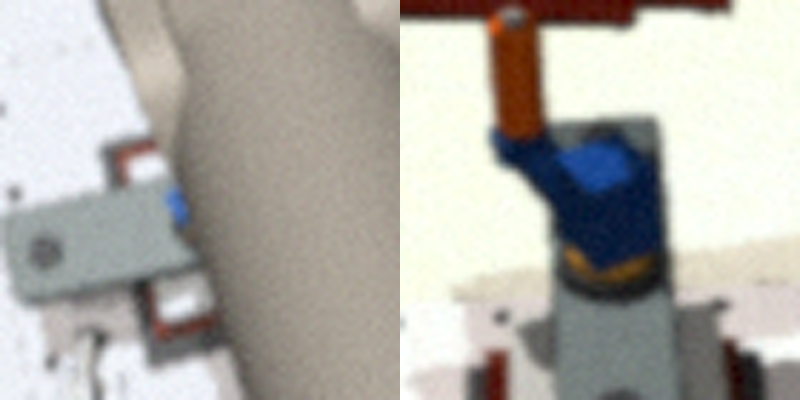

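Call:
{"fn": "send_rows", "kwargs": {
  "motion": [
    {"jaw": 0.55,"tx": 0.012,"ty": -0.018,"tz": -0.1,"twist": 0},
    {"jaw": 0.55,"tx": 0,"ty": 0,"tz": -0.2,"twist": 0},
    {"jaw": 0.55,"tx": 0,"ty": 0,"tz": -0.2,"twist": 0},
    {"jaw": 0.55,"tx": 0,"ty": 0,"tz": -0.09,"twist": 0},
    {"jaw": 0.55,"tx": 0,"ty": 0,"tz": 0,"twist": 0},
    {"jaw": 0.55,"tx": 0,"ty": 0,"tz": 0,"twist": 0}
  ]
}}

```text
time: 11.33
eef_pos: [0.5981, 0.0241, 0.1883]
eef_rot: [[-0.628, 0.778, -0.001], [0.778, 0.628, 0.0], [0.001, -0.0, -1.0]]
contact_force: [-0.2, -0.4, -0.1]
width: 0.0469
```

```bash
python3 st.py
```

```text
[0.5981 0.0241 0.1883] [-0.18 -0.35 -0.05] [ 0.059 -0.01   0.016]
```

Call:
{"fn": "send_rows", "kwargs": {
  "motion": [
    {"jaw": 0.25,"tx": -0.008,"ty": 0.007,"tz": 0,"twist": 0},
    {"jaw": 0.2,"tx": 0,"ty": 0,"tz": 0,"twist": 0},
    {"jaw": 0.1,"tx": 0,"ty": 0,"tz": 0,"twist": 0},
    {"jaw": 0,"tx": 0,"ty": 0,"tz": 0,"twist": 0},
    {"jaw": 0,"tx": 0,"ty": 0,"tz": 0,"twist": 0},
    {"jaw": 0,"tx": 0,"ty": 0,"tz": 0,"twist": 0}
  ],
  "squeeze": 40
}}

```text
time: 11.83
eef_pos: [0.5981, 0.0252, 0.1894]
eef_rot: [[-0.628, 0.778, 0.002], [0.778, 0.628, 0.0], [-0.001, 0.002, -1.0]]
contact_force: [-0.3, 0.4, 5.3]
width: 0.021
```

```bash
python3 st.py
```

```text
[0.5981 0.0252 0.1894] [-0.27  0.43  5.31] [ 0.17  -0.108  0.003]
```

Run:
```python
import numpy as np
C=np.array([.5497,.0833]);P=lambda a:C+.075*np.array([np.cos(np.radians(a)),np.sin(np.radians(a))])
a=-51.;acc=P(a)
for i in range(36):
    b=a-10;d=np.round((P(b)-acc)/.12,3);acc=acc+d*.12;print(f"{b:.0f}: {d[0]:.3f} {d[1]:.3f}",end=" | " if (i+1)%4 else "\n");a=b
```

```text
-61: -0.090 -0.061 | -71: -0.100 -0.044 | -81: -0.106 -0.027 | -91: -0.108 -0.007
-101: -0.109 0.011 | -111: -0.104 0.030 | -121: -0.098 0.048 | -131: -0.088 0.064
-141: -0.076 0.078 | -151: -0.061 0.091 | -161: -0.044 0.099 | -171: -0.027 0.106
-181: -0.007 0.109 | -191: 0.011 0.108 | -201: 0.030 0.105 | -211: 0.048 0.098
-221: 0.064 0.088 | -231: 0.078 0.075 | -241: 0.091 0.061 | -251: 0.099 0.045
-261: 0.106 0.026 | -271: 0.109 0.008 | -281: 0.108 -0.012 | -291: 0.105 -0.030
-301: 0.098 -0.048 | -311: 0.088 -0.064 | -321: 0.075 -0.078 | -331: 0.061 -0.090
-341: 0.045 -0.100 | -351: 0.026 -0.106 | -361: 0.008 -0.108 | -371: -0.012 -0.109
-381: -0.030 -0.104 | -391: -0.048 -0.098 | -401: -0.064 -0.088 | -411: -0.078 -0.076
```

Call:
{"fn": "send_rows", "kwargs": {
  "motion": [
    {"jaw": 0,"tx": -0.09,"ty": -0.061,"tz": 0.012,"twist": 0},
    {"jaw": 0,"tx": -0.1,"ty": -0.044,"tz": 0,"twist": 0}
  ]
}}

```text
time: 12.0
eef_pos: [0.5764, 0.0129, 0.1904]
eef_rot: [[-0.629, 0.778, 0.005], [0.778, 0.629, 0.002], [-0.002, 0.005, -1.0]]
contact_force: [4.6, 2.0, -1.1]
width: 0.0209
```

```bash
cat > st.py <<'E'
from h import *
s=get_state();p=np.array(s['eef_pos']);f=np.array(s['contact_force']);w=p[:2]-[.5497,.0833];a=np.arctan2(w[1],w[0]);t=np.array([np.sin(a),-np.cos(a)]);r=w/np.linalg.norm(w)
print("t%.2f"%s['time'],np.round(p,4),"ang %.1f r %.1fmm"%(np.degrees(a),1e3*np.hypot(*w)),"Ftan(resist) %.2f Frad %.2f Fz %.2f"%(-f[:2]@t,f[:2]@r,f[2]),"w %.4f"%s['width'],np.round(s['joint_pos'],2))
E
python3 st.py
```

```text
t12.00 [0.5764 0.0129 0.1904] ang -69.2 r 75.3mm Ftan(resist) 4.99 Frad -0.24 Fz -1.08 w 0.0209 [ 0.32  0.44 -0.58  1.83  0.29  0.96  0.3 ]
```

Resistance is about 5 N, as expected for free winding. I'll carry on in 4-row calls (40° each), reading the force after each.

Call:
{"fn": "send_rows", "kwargs": {
  "motion": [
    {"jaw": 0,"tx": -0.106,"ty": -0.027,"tz": 0,"twist": 0},
    {"jaw": 0,"tx": -0.108,"ty": -0.007,"tz": 0,"twist": 0},
    {"jaw": 0,"tx": -0.109,"ty": 0.011,"tz": 0,"twist": 0}
  ]
}}

```text
time: 12.25
eef_pos: [0.5373, 0.009, 0.1904]
eef_rot: [[-0.628, 0.779, 0.005], [0.779, 0.628, 0.001], [-0.003, 0.004, -1.0]]
contact_force: [6.6, 1.1, -1.3]
width: 0.0205
```

```bash
python3 st.py
```

```text
t12.25 [0.5373 0.009  0.1904] ang -99.5 r 75.3mm Ftan(resist) 6.33 Frad -2.14 Fz -1.28 w 0.0205 [ 0.35  0.38 -0.6   1.91  0.26  0.92  0.31]
```

Call:
{"fn": "send_rows", "kwargs": {
  "motion": [
    {"jaw": 0,"tx": -0.104,"ty": 0.03,"tz": 0,"twist": 0},
    {"jaw": 0,"tx": -0.098,"ty": 0.048,"tz": 0,"twist": 0},
    {"jaw": 0,"tx": -0.088,"ty": 0.064,"tz": 0,"twist": 0}
  ]
}}

```text
time: 12.5
eef_pos: [0.5022, 0.0249, 0.1905]
eef_rot: [[-0.627, 0.779, 0.004], [0.779, 0.627, -0.001], [-0.004, 0.003, -1.0]]
contact_force: [4.9, -4.1, 2.3]
width: 0.0209
```

```bash
python3 st.py
```

```text
t12.50 [0.5022 0.0249 0.1905] ang -129.1 r 75.3mm Ftan(resist) 6.38 Frad 0.10 Fz 2.33 w 0.0209 [ 0.34  0.32 -0.62  1.99  0.24  0.89  0.28]
```

Call:
{"fn": "send_rows", "kwargs": {
  "motion": [
    {"jaw": 0,"tx": -0.076,"ty": 0.078,"tz": 0,"twist": 0},
    {"jaw": 0,"tx": -0.061,"ty": 0.091,"tz": 0,"twist": 0},
    {"jaw": 0,"tx": -0.044,"ty": 0.099,"tz": 0,"twist": 0}
  ]
}}

```text
time: 12.75
eef_pos: [0.4794, 0.0564, 0.1904]
eef_rot: [[-0.626, 0.779, 0.002], [0.779, 0.626, -0.003], [-0.004, -0.001, -1.0]]
contact_force: [0.7, -5.7, 8.3]
width: 0.0208
```

```bash
python3 st.py
```

```text
t12.75 [0.4794 0.0564 0.1904] ang -159.1 r 75.3mm Ftan(resist) 5.62 Frad 1.36 Fz 8.26 w 0.0208 [ 0.3   0.3  -0.64  2.03  0.23  0.88  0.21]
```

Call:
{"fn": "send_rows", "kwargs": {
  "motion": [
    {"jaw": 0,"tx": -0.027,"ty": 0.106,"tz": 0.015,"twist": 0},
    {"jaw": 0,"tx": -0.007,"ty": 0.109,"tz": 0,"twist": 0},
    {"jaw": 0,"tx": 0.011,"ty": 0.108,"tz": 0,"twist": 0}
  ]
}}

```text
time: 13.0
eef_pos: [0.475, 0.0952, 0.1909]
eef_rot: [[-0.627, 0.779, -0.002], [0.779, 0.627, -0.004], [-0.002, -0.005, -1.0]]
contact_force: [-0.8, -5.4, 1.9]
width: 0.0206
```

```bash
python3 st.py
```

```text
t13.00 [0.475  0.0952 0.1909] ang 171.0 r 75.6mm Ftan(resist) 5.50 Frad -0.07 Fz 1.89 w 0.0206 [ 0.23  0.3  -0.65  2.02  0.24  0.89  0.13]
```

Call:
{"fn": "send_rows", "kwargs": {
  "motion": [
    {"jaw": 0,"tx": 0.03,"ty": 0.105,"tz": 0,"twist": 0},
    {"jaw": 0,"tx": 0.048,"ty": 0.098,"tz": 0,"twist": 0},
    {"jaw": 0,"tx": 0.064,"ty": 0.088,"tz": 0,"twist": 0}
  ]
}}

```text
time: 13.25
eef_pos: [0.4911, 0.1311, 0.1908]
eef_rot: [[-0.628, 0.778, -0.005], [0.778, 0.628, -0.004], [-0.0, -0.006, -1.0]]
contact_force: [-5.3, -4.1, 4.2]
width: 0.0211
```

```bash
python3 st.py
```

```text
t13.25 [0.4911 0.1311 0.1908] ang 140.8 r 75.7mm Ftan(resist) 6.53 Frad 1.54 Fz 4.20 w 0.0211 [ 0.16  0.35 -0.66  1.97  0.27  0.92  0.05]
```

Call:
{"fn": "send_rows", "kwargs": {
  "motion": [
    {"jaw": 0,"tx": 0.078,"ty": 0.075,"tz": 0,"twist": 0},
    {"jaw": 0,"tx": 0.091,"ty": 0.061,"tz": 0,"twist": 0},
    {"jaw": 0,"tx": 0.099,"ty": 0.045,"tz": 0,"twist": 0}
  ]
}}

```text
time: 13.5
eef_pos: [0.5233, 0.1541, 0.1909]
eef_rot: [[-0.629, 0.777, -0.005], [0.777, 0.629, -0.003], [0.001, -0.005, -1.0]]
contact_force: [-5.7, -1.8, 4.6]
width: 0.0208
```

```bash
python3 st.py
```

```text
t13.50 [0.5233 0.1541 0.1909] ang 110.4 r 75.6mm Ftan(resist) 5.93 Frad 0.30 Fz 4.57 w 0.0208 [ 0.11  0.41 -0.64  1.89  0.29  0.95  0.02]
```

Call:
{"fn": "send_rows", "kwargs": {
  "motion": [
    {"jaw": 0,"tx": 0.106,"ty": 0.026,"tz": 0,"twist": 0},
    {"jaw": 0,"tx": 0.109,"ty": 0.008,"tz": 0,"twist": 0},
    {"jaw": 0,"tx": 0.108,"ty": -0.012,"tz": 0,"twist": 0}
  ]
}}

```text
time: 13.75
eef_pos: [0.5624, 0.1575, 0.191]
eef_rot: [[-0.63, 0.777, -0.005], [0.777, 0.63, -0.001], [0.002, -0.004, -1.0]]
contact_force: [-5.6, 0.1, 4.5]
width: 0.0212
```

```bash
python3 st.py
```

```text
t13.75 [0.5624 0.1575 0.191 ] ang 80.3 r 75.3mm Ftan(resist) 5.50 Frad -0.84 Fz 4.54 w 0.0212 [ 0.1   0.46 -0.62  1.8   0.32  0.99  0.03]
```

Call:
{"fn": "send_rows", "kwargs": {
  "motion": [
    {"jaw": 0,"tx": 0.105,"ty": -0.03,"tz": 0.006,"twist": 0},
    {"jaw": 0,"tx": 0.098,"ty": -0.048,"tz": 0,"twist": 0},
    {"jaw": 0,"tx": 0.088,"ty": -0.064,"tz": 0,"twist": 0}
  ]
}}

```text
time: 14.0
eef_pos: [0.5973, 0.1413, 0.1914]
eef_rot: [[-0.63, 0.776, -0.005], [0.776, 0.63, 0.001], [0.004, -0.003, -1.0]]
contact_force: [-6.1, 4.0, 0.6]
width: 0.0207
```

```bash
python3 st.py
```

```text
t14.00 [0.5973 0.1413 0.1914] ang 50.6 r 75.0mm Ftan(resist) 7.23 Frad -0.78 Fz 0.63 w 0.0207 [ 0.12  0.51 -0.61  1.73  0.33  1.01  0.07]
```

Call:
{"fn": "send_rows", "kwargs": {
  "motion": [
    {"jaw": 0,"tx": 0.075,"ty": -0.078,"tz": 0,"twist": 0},
    {"jaw": 0,"tx": 0.061,"ty": -0.09,"tz": 0,"twist": 0},
    {"jaw": 0,"tx": 0.045,"ty": -0.1,"tz": 0,"twist": 0}
  ]
}}

```text
time: 14.25
eef_pos: [0.6197, 0.1098, 0.1914]
eef_rot: [[-0.63, 0.776, -0.003], [0.776, 0.63, 0.003], [0.004, -0.001, -1.0]]
contact_force: [-1.5, 5.6, -2.7]
width: 0.0212
```

```bash
python3 st.py
```

```text
t14.25 [0.6197 0.1098 0.1914] ang 20.7 r 74.8mm Ftan(resist) 5.79 Frad 0.55 Fz -2.72 w 0.0212 [ 0.16  0.53 -0.6   1.69  0.33  1.03  0.14]
```

Call:
{"fn": "send_rows", "kwargs": {
  "motion": [
    {"jaw": 0,"tx": 0.026,"ty": -0.106,"tz": 0,"twist": 0},
    {"jaw": 0,"tx": 0.008,"ty": -0.108,"tz": 0,"twist": 0}
  ]
}}

```text
time: 14.42
eef_pos: [0.6244, 0.0839, 0.1914]
eef_rot: [[-0.63, 0.777, -0.001], [0.777, 0.63, 0.003], [0.003, 0.001, -1.0]]
contact_force: [-1.3, 5.3, -3.3]
width: 0.0212
```

```bash
python3 st.py
```

```text
t14.42 [0.6244 0.0839 0.1914] ang 0.5 r 74.7mm Ftan(resist) 5.29 Frad -1.27 Fz -3.25 w 0.0212 [ 0.2   0.53 -0.59  1.69  0.33  1.03  0.18]
```

Call:
{"fn": "send_rows", "kwargs": {
  "motion": [
    {"jaw": 0,"tx": -0.012,"ty": -0.109,"tz": 0,"twist": 0},
    {"jaw": 0,"tx": -0.03,"ty": -0.104,"tz": 0,"twist": 0}
  ]
}}

```text
time: 14.58
eef_pos: [0.6199, 0.0579, 0.1915]
eef_rot: [[-0.63, 0.777, -0.0], [0.777, 0.63, 0.003], [0.003, 0.002, -1.0]]
contact_force: [1.5, 4.9, -5.1]
width: 0.0212
```

```bash
python3 st.py
```

```text
t14.58 [0.6199 0.0579 0.1915] ang -19.9 r 74.6mm Ftan(resist) 5.13 Frad -0.24 Fz -5.08 w 0.0212 [ 0.24  0.51 -0.59  1.71  0.32  1.02  0.22]
```

Call:
{"fn": "send_rows", "kwargs": {
  "motion": [
    {"jaw": 0,"tx": -0.048,"ty": -0.098,"tz": 0,"twist": 0},
    {"jaw": 0,"tx": -0.064,"ty": -0.088,"tz": 0,"twist": 0}
  ]
}}

```text
time: 14.75
eef_pos: [0.6066, 0.035, 0.1915]
eef_rot: [[-0.629, 0.777, 0.001], [0.777, 0.629, 0.003], [0.002, 0.002, -1.0]]
contact_force: [2.9, 4.9, -5.6]
width: 0.021
```

```bash
python3 st.py
```

```text
t14.75 [0.6066 0.035  0.1915] ang -40.3 r 74.6mm Ftan(resist) 5.59 Frad -0.99 Fz -5.59 w 0.0210 [ 0.28  0.49 -0.59  1.75  0.32  1.    0.25]
```

Call:
{"fn": "send_rows", "kwargs": {
  "motion": [
    {"jaw": 0,"tx": -0.078,"ty": -0.076,"tz": -0.01,"twist": 0},
    {"jaw": 0,"tx": -0.09,"ty": -0.061,"tz": -0.005,"twist": 0}
  ]
}}

```text
time: 14.92
eef_pos: [0.5873, 0.0184, 0.1906]
eef_rot: [[-0.629, 0.778, 0.003], [0.778, 0.629, 0.003], [0.0, 0.004, -1.0]]
contact_force: [3.7, 4.2, 0.2]
width: 0.0207
```

```bash
python3 st.py
```

```text
t14.92 [0.5873 0.0184 0.1906] ang -59.9 r 75.0mm Ftan(resist) 5.27 Frad -1.77 Fz 0.18 w 0.0207 [ 0.32  0.46 -0.6   1.8   0.3   0.97  0.28]
```

Call:
{"fn": "send_rows", "kwargs": {
  "motion": [
    {"jaw": 0,"tx": -0.1,"ty": -0.044,"tz": 0,"twist": 0}
  ]
}}

```text
time: 15.0
eef_pos: [0.5755, 0.0129, 0.1908]
eef_rot: [[-0.628, 0.778, 0.004], [0.778, 0.628, 0.002], [-0.001, 0.004, -1.0]]
contact_force: [5.0, 4.3, -0.4]
width: 0.021
```

```bash
python3 st.py
```

```text
t15.00 [0.5755 0.0129 0.1908] ang -69.8 r 75.0mm Ftan(resist) 6.20 Frad -2.31 Fz -0.43 w 0.0210 [ 0.34  0.44 -0.6   1.83  0.3   0.96  0.29]
```

Call:
{"fn": "send_rows", "kwargs": {
  "motion": [
    {"jaw": 0,"tx": -0.106,"ty": -0.027,"tz": 0,"twist": 0}
  ]
}}

```text
time: 15.08
eef_pos: [0.5628, 0.0094, 0.1909]
eef_rot: [[-0.628, 0.778, 0.004], [0.778, 0.628, 0.002], [-0.001, 0.004, -1.0]]
contact_force: [4.5, 3.3, -1.9]
width: 0.0207
```

```bash
python3 st.py
```

```text
t15.08 [0.5628 0.0094 0.1909] ang -79.9 r 75.0mm Ftan(resist) 5.05 Frad -2.43 Fz -1.87 w 0.0207 [ 0.35  0.42 -0.61  1.85  0.29  0.95  0.3 ]
```

Call:
{"fn": "send_rows", "kwargs": {
  "motion": [
    {"jaw": 0,"tx": -0.108,"ty": -0.007,"tz": 0,"twist": 0}
  ]
}}

```text
time: 15.17
eef_pos: [0.5499, 0.0082, 0.1909]
eef_rot: [[-0.628, 0.778, 0.004], [0.778, 0.628, 0.001], [-0.001, 0.004, -1.0]]
contact_force: [6.1, 2.4, -0.3]
width: 0.0213
```

```bash
python3 st.py
```

```text
t15.17 [0.5499 0.0082 0.1909] ang -89.9 r 75.1mm Ftan(resist) 6.12 Frad -2.36 Fz -0.31 w 0.0213 [ 0.36  0.4  -0.61  1.88  0.28  0.94  0.3 ]
```

Call:
{"fn": "send_rows", "kwargs": {
  "motion": [
    {"jaw": 0,"tx": -0.109,"ty": 0.011,"tz": 0,"twist": 0}
  ]
}}

```text
time: 15.25
eef_pos: [0.5369, 0.0093, 0.1909]
eef_rot: [[-0.628, 0.778, 0.004], [0.778, 0.628, 0.001], [-0.002, 0.004, -1.0]]
contact_force: [6.2, 2.6, -1.8]
width: 0.0209
```

```bash
python3 st.py
```

```text
t15.25 [0.5369 0.0093 0.1909] ang -99.8 r 75.1mm Ftan(resist) 5.63 Frad -3.58 Fz -1.83 w 0.0209 [ 0.37  0.38 -0.62  1.91  0.27  0.93  0.3 ]
```

Call:
{"fn": "send_rows", "kwargs": {
  "motion": [
    {"jaw": 0,"tx": -0.104,"ty": 0.03,"tz": 0,"twist": 0}
  ]
}}

```text
time: 15.33
eef_pos: [0.5243, 0.0125, 0.1909]
eef_rot: [[-0.628, 0.779, 0.004], [0.779, 0.628, 0.0], [-0.002, 0.003, -1.0]]
contact_force: [5.8, 0.4, -1.9]
width: 0.0208
```

```bash
python3 st.py
```

```text
t15.33 [0.5243 0.0125 0.1909] ang -109.7 r 75.2mm Ftan(resist) 5.30 Frad -2.35 Fz -1.89 w 0.0208 [ 0.37  0.36 -0.63  1.94  0.27  0.92  0.29]
```

Call:
{"fn": "send_rows", "kwargs": {
  "motion": [
    {"jaw": 0,"tx": -0.098,"ty": 0.048,"tz": 0,"twist": 0}
  ]
}}

```text
time: 15.42
eef_pos: [0.5125, 0.0179, 0.1909]
eef_rot: [[-0.627, 0.779, 0.004], [0.779, 0.627, -0.0], [-0.003, 0.003, -1.0]]
contact_force: [7.1, -0.2, -0.3]
width: 0.0209
```

```bash
python3 st.py
```

```text
t15.42 [0.5125 0.0179 0.1909] ang -119.6 r 75.2mm Ftan(resist) 6.30 Frad -3.30 Fz -0.31 w 0.0209 [ 0.37  0.34 -0.63  1.97  0.26  0.91  0.28]
```

Call:
{"fn": "send_rows", "kwargs": {
  "motion": [
    {"jaw": 0,"tx": -0.088,"ty": 0.064,"tz": 0,"twist": 0}
  ]
}}

```text
time: 15.5
eef_pos: [0.5018, 0.0252, 0.1909]
eef_rot: [[-0.627, 0.779, 0.004], [0.779, 0.627, -0.001], [-0.003, 0.002, -1.0]]
contact_force: [5.4, -1.3, -0.6]
width: 0.021
```

```bash
python3 st.py
```

```text
t15.50 [0.5018 0.0252 0.1909] ang -129.5 r 75.3mm Ftan(resist) 5.01 Frad -2.45 Fz -0.58 w 0.0210 [ 0.36  0.33 -0.64  1.99  0.25  0.9   0.27]
```

Call:
{"fn": "send_rows", "kwargs": {
  "motion": [
    {"jaw": 0,"tx": -0.076,"ty": 0.078,"tz": 0,"twist": 0}
  ]
}}

```text
time: 15.58
eef_pos: [0.4924, 0.0343, 0.1908]
eef_rot: [[-0.627, 0.779, 0.003], [0.779, 0.627, -0.002], [-0.003, 0.001, -1.0]]
contact_force: [4.3, -2.4, 0.7]
width: 0.0205
```

```bash
python3 st.py
```

```text
t15.58 [0.4924 0.0343 0.1908] ang -139.4 r 75.4mm Ftan(resist) 4.65 Frad -1.68 Fz 0.73 w 0.0205 [ 0.35  0.32 -0.65  2.01  0.25  0.89  0.25]
```

Call:
{"fn": "send_rows", "kwargs": {
  "motion": [
    {"jaw": 0,"tx": -0.061,"ty": 0.091,"tz": 0,"twist": 0}
  ]
}}

```text
time: 15.67
eef_pos: [0.4848, 0.0449, 0.1907]
eef_rot: [[-0.627, 0.779, 0.002], [0.779, 0.627, -0.002], [-0.003, 0.0, -1.0]]
contact_force: [4.1, -4.4, 0.9]
width: 0.0208
```

```bash
python3 st.py
```

```text
t15.67 [0.4848 0.0449 0.1907] ang -149.4 r 75.4mm Ftan(resist) 5.85 Frad -1.30 Fz 0.90 w 0.0208 [ 0.34  0.31 -0.66  2.02  0.24  0.89  0.23]
```

Call:
{"fn": "send_rows", "kwargs": {
  "motion": [
    {"jaw": 0,"tx": -0.044,"ty": 0.099,"tz": 0,"twist": 0}
  ]
}}

```text
time: 15.75
eef_pos: [0.4791, 0.0565, 0.1907]
eef_rot: [[-0.627, 0.779, 0.001], [0.779, 0.627, -0.003], [-0.003, -0.001, -1.0]]
contact_force: [3.2, -6.4, 1.9]
width: 0.021
```

```bash
python3 st.py
```

```text
t15.75 [0.4791 0.0565 0.1907] ang -159.2 r 75.5mm Ftan(resist) 7.13 Frad -0.73 Fz 1.92 w 0.0210 [ 0.32  0.3  -0.66  2.03  0.24  0.89  0.2 ]
```

Call:
{"fn": "send_rows", "kwargs": {
  "motion": [
    {"jaw": 0,"tx": -0.027,"ty": 0.106,"tz": 0.005,"twist": 0}
  ]
}}

```text
time: 15.83
eef_pos: [0.4755, 0.0689, 0.191]
eef_rot: [[-0.627, 0.779, 0.0], [0.779, 0.627, -0.004], [-0.003, -0.002, -1.0]]
contact_force: [2.2, -6.4, -0.9]
width: 0.0211
```

```bash
python3 st.py
```

```text
t15.83 [0.4755 0.0689 0.191 ] ang -169.0 r 75.6mm Ftan(resist) 6.69 Frad -0.99 Fz -0.89 w 0.0211 [ 0.3   0.3  -0.67  2.03  0.24  0.89  0.18]
```

Run:
```python
import numpy as np
C=np.array([.5497,.0833]);P=lambda a:C+.075*np.array([np.cos(np.radians(a)),np.sin(np.radians(a))])
a=-531.;acc=P(a+0)
for i in range(48):
    b=a-5;d=np.round((P(b)-acc)/.12,3);acc=acc+d*.12;print(f"{b:.0f}: {d[0]:.3f} {d[1]:.3f}",end=" | " if (i+1)%4 else "\n");a=b
```

```text
-536: -0.006 0.054 | -541: -0.002 0.055 | -546: 0.004 0.054 | -551: 0.008 0.054
-556: 0.013 0.053 | -561: 0.017 0.052 | -566: 0.022 0.050 | -571: 0.026 0.048
-576: 0.030 0.045 | -581: 0.034 0.043 | -586: 0.037 0.039 | -591: 0.041 0.036
-596: 0.044 0.033 | -601: 0.046 0.028 | -606: 0.049 0.025 | -611: 0.051 0.020
-616: 0.052 0.015 | -621: 0.054 0.011 | -626: 0.054 0.006 | -631: 0.054 0.002
-636: 0.055 -0.004 | -641: 0.054 -0.008 | -646: 0.053 -0.012 | -651: 0.051 -0.018
-656: 0.050 -0.021 | -661: 0.048 -0.026 | -666: 0.046 -0.031 | -671: 0.042 -0.034
-676: 0.040 -0.037 | -681: 0.036 -0.041 | -686: 0.032 -0.044 | -691: 0.029 -0.046
-696: 0.024 -0.049 | -701: 0.020 -0.051 | -706: 0.016 -0.052 | -711: 0.011 -0.053
-716: 0.006 -0.055 | -721: 0.001 -0.054 | -726: -0.003 -0.055 | -731: -0.008 -0.053
-736: -0.013 -0.054 | -741: -0.017 -0.051 | -746: -0.022 -0.050 | -751: -0.026 -0.048
-756: -0.030 -0.046 | -761: -0.034 -0.042 | -766: -0.038 -0.040 | -771: -0.040 -0.036
```

Call:
{"fn": "send_rows", "kwargs": {
  "motion": [
    {"jaw": 0,"tx": -0.006,"ty": 0.054,"tz": 0,"twist": 0}
  ]
}}

```text
time: 15.92
eef_pos: [0.4744, 0.0768, 0.1909]
eef_rot: [[-0.628, 0.778, -0.001], [0.778, 0.628, -0.003], [-0.002, -0.002, -1.0]]
contact_force: [-0.2, -7.3, 0.6]
width: 0.0207
```

```bash
python3 st.py
```

```text
t15.92 [0.4744 0.0768 0.1909] ang -175.0 r 75.6mm Ftan(resist) 7.23 Frad 0.79 Fz 0.64 w 0.0207 [ 0.29  0.3  -0.67  2.03  0.24  0.89  0.16]
```

Call:
{"fn": "send_rows", "kwargs": {
  "motion": [
    {"jaw": 0,"tx": -0.001,"ty": 0.055,"tz": 0,"twist": 0}
  ]
}}

```text
time: 16.0
eef_pos: [0.4742, 0.0824, 0.1907]
eef_rot: [[-0.628, 0.779, -0.002], [0.779, 0.628, -0.004], [-0.002, -0.004, -1.0]]
contact_force: [-2.0, -6.9, 4.0]
width: 0.0211
```

```bash
python3 st.py
```

```text
t16.00 [0.4742 0.0824 0.1907] ang -179.3 r 75.5mm Ftan(resist) 6.92 Frad 2.12 Fz 4.02 w 0.0211 [ 0.27  0.3  -0.67  2.03  0.24  0.89  0.15]
```

Call:
{"fn": "send_rows", "kwargs": {
  "motion": [
    {"jaw": 0,"tx": 0.003,"ty": 0.054,"tz": 0,"twist": 0}
  ]
}}

```text
time: 16.08
eef_pos: [0.4743, 0.0887, 0.1906]
eef_rot: [[-0.627, 0.779, -0.003], [0.779, 0.627, -0.004], [-0.002, -0.005, -1.0]]
contact_force: [-2.9, -6.8, 5.2]
width: 0.0208
```

```bash
python3 st.py
```

```text
t16.08 [0.4743 0.0887 0.1906] ang 175.9 r 75.6mm Ftan(resist) 7.02 Frad 2.38 Fz 5.16 w 0.0208 [ 0.26  0.31 -0.68  2.03  0.25  0.89  0.13]
```

Call:
{"fn": "send_rows", "kwargs": {
  "motion": [
    {"jaw": 0,"tx": 0.008,"ty": 0.054,"tz": 0,"twist": 0}
  ]
}}

```text
time: 16.17
eef_pos: [0.475, 0.095, 0.1906]
eef_rot: [[-0.627, 0.779, -0.003], [0.779, 0.627, -0.004], [-0.001, -0.005, -1.0]]
contact_force: [-3.2, -6.7, 5.4]
width: 0.0209
```

```bash
python3 st.py
```

```text
t16.17 [0.475  0.095  0.1906] ang 171.1 r 75.6mm Ftan(resist) 7.15 Frad 2.07 Fz 5.42 w 0.0209 [ 0.25  0.31 -0.68  2.02  0.25  0.9   0.12]
```

Call:
{"fn": "send_rows", "kwargs": {
  "motion": [
    {"jaw": 0,"tx": 0.013,"ty": 0.053,"tz": 0,"twist": 0}
  ]
}}

```text
time: 16.25
eef_pos: [0.4763, 0.1015, 0.1906]
eef_rot: [[-0.627, 0.779, -0.004], [0.779, 0.627, -0.005], [-0.001, -0.006, -1.0]]
contact_force: [-4.5, -6.8, 6.4]
width: 0.0209
```

```bash
python3 st.py
```

```text
t16.25 [0.4763 0.1015 0.1906] ang 166.1 r 75.6mm Ftan(resist) 7.67 Frad 2.73 Fz 6.36 w 0.0209 [ 0.24  0.31 -0.68  2.01  0.25  0.9   0.1 ]
```

Call:
{"fn": "send_rows", "kwargs": {
  "motion": [
    {"jaw": 0,"tx": 0.017,"ty": 0.052,"tz": 0,"twist": 0}
  ]
}}

```text
time: 16.33
eef_pos: [0.4781, 0.1078, 0.1905]
eef_rot: [[-0.627, 0.779, -0.005], [0.779, 0.627, -0.005], [-0.001, -0.007, -1.0]]
contact_force: [-5.6, -7.4, 7.7]
width: 0.0212
```

```bash
python3 st.py
```

```text
t16.33 [0.4781 0.1078 0.1905] ang 161.1 r 75.7mm Ftan(resist) 8.80 Frad 2.93 Fz 7.74 w 0.0212 [ 0.23  0.32 -0.68  2.01  0.26  0.9   0.09]
```

Call:
{"fn": "send_rows", "kwargs": {
  "motion": [
    {"jaw": 0,"tx": 0.022,"ty": 0.05,"tz": 0,"twist": 0}
  ]
}}

```text
time: 16.42
eef_pos: [0.4805, 0.1139, 0.1904]
eef_rot: [[-0.628, 0.779, -0.005], [0.779, 0.628, -0.005], [-0.0, -0.007, -1.0]]
contact_force: [-6.3, -5.6, 7.0]
width: 0.0212
```

```bash
python3 st.py
```

```text
t16.42 [0.4805 0.1139 0.1904] ang 156.2 r 75.7mm Ftan(resist) 7.61 Frad 3.47 Fz 7.05 w 0.0212 [ 0.21  0.33 -0.68  2.    0.26  0.91  0.07]
```

Call:
{"fn": "send_rows", "kwargs": {
  "motion": [
    {"jaw": 0,"tx": 0.026,"ty": 0.048,"tz": 0,"twist": 0}
  ]
}}

```text
time: 16.5
eef_pos: [0.4834, 0.1198, 0.1904]
eef_rot: [[-0.628, 0.778, -0.006], [0.778, 0.628, -0.005], [-0.0, -0.007, -1.0]]
contact_force: [-7.5, -5.3, 8.3]
width: 0.021
```

```bash
python3 st.py
```

```text
t16.50 [0.4834 0.1198 0.1904] ang 151.2 r 75.7mm Ftan(resist) 8.22 Frad 4.01 Fz 8.27 w 0.0210 [ 0.2   0.33 -0.68  1.99  0.27  0.91  0.06]
```

```bash
cat > fit.py <<'E'
import numpy as np
from scipy.optimize import least_squares
D=np.array([(18,4.99),(48.5,6.33),(78,6.38),(108,5.62),(138,5.5),(168,6.53),(198.6,5.93),(229,5.5),(258.4,7.23),(288,5.79),(308.5,5.29),(329,5.13),(349,5.59),(369,5.27),(379,6.2),(389,5.05),(399,6.12),(409,5.63),(418.7,5.3),(428.6,6.3),(438.5,5.01),(448.4,4.65),(458.4,5.85),(468.2,7.13),(478,6.69),(484,7.23),(488.3,6.92),(493.1,7.02),(497.9,7.15),(502.9,7.67),(507.9,8.8),(512.8,7.61),(517.8,8.22)]+[tuple(map(float,l.split(','))) for l in open('extra.txt') if l.strip()])
for lo in(0,300):
    d=D[D[:,0]>lo]
    for k in(2.8,None):
        f=lambda p:p[0]+(k or p[2])*np.maximum(0,np.radians(d[:,0]-p[1]))-d[:,1]
        r=least_squares(f,[5.6,465]+([] if k else [3.]),diff_step=1e-3);c=np.linalg.pinv(r.jac.T@r.jac)*2*r.cost/(len(d)-len(r.x));print(lo,k,r.x.round(2),np.sqrt(np.diag(c)).round(2))
E
touch extra.txt; python3 fit.py
```

```text
0 2.8 [  5.7  459.48] [0.12 4.58]
0 None [  5.7  448.4    2.09] [ 0.12 13.11  0.56]
300 2.8 [  5.46 454.16] [0.15 4.41]
300 None [  5.5  448.29   2.31] [ 0.15 10.54  0.48]
```

The fit puts touch at about 455–460° of turn, so the target is about 517° and I'm at 518°. That's 2.6–2.8 N above free winding, so I'm stopping here. I'll let it settle and relieve the side load before releasing.

Call:
{"fn": "send_rows", "kwargs": {
  "motion": [
    {"jaw": 0,"tx": 0,"ty": 0,"tz": 0.015,"twist": 0}
  ]
}}

```text
time: 16.58
eef_pos: [0.4841, 0.1205, 0.1918]
eef_rot: [[-0.629, 0.778, -0.004], [0.778, 0.629, -0.003], [0.0, -0.006, -1.0]]
contact_force: [-1.5, -4.7, -4.7]
width: 0.0208
```

```bash
python3 st.py
```

```text
t16.58 [0.4841 0.1205 0.1918] ang 150.4 r 75.4mm Ftan(resist) 4.82 Frad -1.03 Fz -4.72 w 0.0208 [ 0.2   0.33 -0.68  1.99  0.26  0.91  0.06]
```

Call:
{"fn": "send_rows", "kwargs": {
  "motion": [
    {"jaw": 0,"tx": -0.003,"ty": -0.005,"tz": -0.005,"twist": 0},
    {"jaw": 0,"tx": 0,"ty": 0,"tz": 0,"twist": 0}
  ]
}}

```text
time: 16.75
eef_pos: [0.484, 0.1203, 0.1914]
eef_rot: [[-0.628, 0.778, -0.003], [0.778, 0.628, -0.002], [0.001, -0.003, -1.0]]
contact_force: [-3.4, -2.9, -0.5]
width: 0.0211
```

```bash
python3 st.py
```

```text
t16.75 [0.484  0.1203 0.1914] ang 150.6 r 75.4mm Ftan(resist) 4.18 Frad 1.52 Fz -0.52 w 0.0211 [ 0.2   0.33 -0.68  1.99  0.26  0.91  0.07]
```

Call:
{"fn": "send_rows", "kwargs": {
  "motion": [
    {"jaw": 0,"tx": -0.005,"ty": -0.008,"tz": 0,"twist": 0},
    {"jaw": 0,"tx": 0,"ty": 0,"tz": 0,"twist": 0}
  ]
}}

```text
time: 16.92
eef_pos: [0.4839, 0.1199, 0.1917]
eef_rot: [[-0.628, 0.778, -0.002], [0.778, 0.628, -0.0], [0.001, -0.002, -1.0]]
contact_force: [-2.6, -2.0, -2.6]
width: 0.0212
```

```bash
python3 st.py
```

```text
t16.92 [0.4839 0.1199 0.1917] ang 150.9 r 75.3mm Ftan(resist) 3.02 Frad 1.25 Fz -2.60 w 0.0212 [ 0.21  0.33 -0.68  1.99  0.26  0.91  0.07]
```

Load mostly relieved. I'll open and retreat straight up, then look.

Call:
{"fn": "send_rows", "kwargs": {
  "motion": [
    {"jaw": 0.4,"tx": -0.003,"ty": -0.004,"tz": 0,"twist": 0},
    {"jaw": 0.55,"tx": 0,"ty": 0,"tz": 0,"twist": 0},
    {"jaw": 0.55,"tx": 0,"ty": 0,"tz": 0,"twist": 0},
    {"jaw": 0.55,"tx": 0,"ty": 0,"tz": 0.1,"twist": 0},
    {"jaw": 0.55,"tx": 0,"ty": 0,"tz": 0.25,"twist": 0},
    {"jaw": 0.55,"tx": 0,"ty": 0,"tz": 0.3,"twist": 0},
    {"jaw": 0.55,"tx": 0,"ty": 0,"tz": 0.2,"twist": 0},
    {"jaw": 0.55,"tx": 0,"ty": 0,"tz": 0,"twist": 0}
  ]
}}

```text
time: 17.58
eef_pos: [0.4873, 0.1217, 0.3007]
eef_rot: [[-0.629, 0.778, 0.01], [0.778, 0.629, 0.003], [-0.004, 0.01, -1.0]]
contact_force: [0.9, 0.6, 0.5]
width: 0.047
```

Call:
{"fn": "send_rows", "kwargs": {
  "motion": [
    {"jaw": 0.55,"tx": 0,"ty": -0.25,"tz": 0,"twist": 0},
    {"jaw": 0.55,"tx": 0,"ty": -0.3,"tz": 0,"twist": 0},
    {"jaw": 0.55,"tx": 0,"ty": -0.3,"tz": 0,"twist": 0},
    {"jaw": 0.55,"tx": 0,"ty": -0.3,"tz": 0,"twist": 0},
    {"jaw": 0.55,"tx": 0,"ty": -0.3,"tz": 0,"twist": 0},
    {"jaw": 0.55,"tx": 0,"ty": -0.3,"tz": 0,"twist": 0},
    {"jaw": 0.55,"tx": 0,"ty": -0.2,"tz": 0,"twist": 0},
    {"jaw": 0.55,"tx": 0,"ty": 0,"tz": 0,"twist": 0}
  ]
}}

```text
time: 18.25
eef_pos: [0.4841, -0.1204, 0.2946]
eef_rot: [[-0.622, 0.783, 0.001], [0.783, 0.622, -0.002], [-0.002, -0.001, -1.0]]
contact_force: [0.8, -0.3, -0.5]
width: 0.0468
```

```bash
python3 st.py; python3 look.py fin 40; python3 meas.py fin
python3 - <<'E'
from h import *
t=np.radians(151);h=[.5497+.075*np.cos(t),.0833+.075*np.sin(t)]
for n in("top","side"):print(n,proj(n,[*h,.208]))
p,d=np.load("top_fin.npz").values();hsv=cv2.cvtColor(p,cv2.COLOR_RGB2HSV);u,v=map(int,proj("top",[*h,.208]))
w=hsv[v-9:v+9,u-9:u+9];m=((w[...,0]<18)&(w[...,1]>110)).astype(np.uint8);ct=max(cv2.findContours(m,0,2)[0],key=cv2.contourArea);(x,y),r=cv2.minEnclosingCircle(ct);q=ray("top",u-9+x,v-9+y,.208);print(q,np.degrees(np.arctan2(q[1]-.0833,q[0]-.5497)))
cv2.imwrite("pics/fin_top.png",np.load("top_fin.npz")["p"][:,:,::-1])
E
```

```text
t18.25 [ 0.4841 -0.1204  0.2946] ang -107.9 r 214.0mm Ftan(resist) 0.89 Frad 0.04 Fz -0.51 w 0.0468 [ 0.61  0.18 -0.55  1.88  0.11  1.1   0.69]
{'time': 18.25, 'eef_pos': [0.4841, -0.1204, 0.2946], 'contact_force': [0.8326, -0.3145, -0.5118], 'ft_torque': [-0.0062, -0.0023, -0.0082], 'width': 0.0468, 'joint_pos': [0.6085, 0.1836, -0.5518, 1.8818, 0.1095, 1.1047, 0.6858]}
tool y yaw 38.43664449793063
top 182 159 5.0
side 218 185 5.0
hub top z 68 0.1820898912503432 [0.18004153 0.18366223]
handle 164 [0.4791 0.1289 0.1856] [0.159 0.186 0.208]
0.08404787107190112 147.15269905939908
(np.float64(0.5967972293237003), np.float64(0.024931763860548434)) (np.float64(242.60833978459073), np.float64(192.10754372948395)) (np.float64(243.85224890737442), np.float64(210.35850031515736))
top (np.float64(207.4969565156881), np.float64(221.34206121274516))
side (np.float64(283.81268644462557), np.float64(219.78003117163433))
[0.48233594 0.11266111 0.208     ] 156.44967799683096
```

View pics/fin.png

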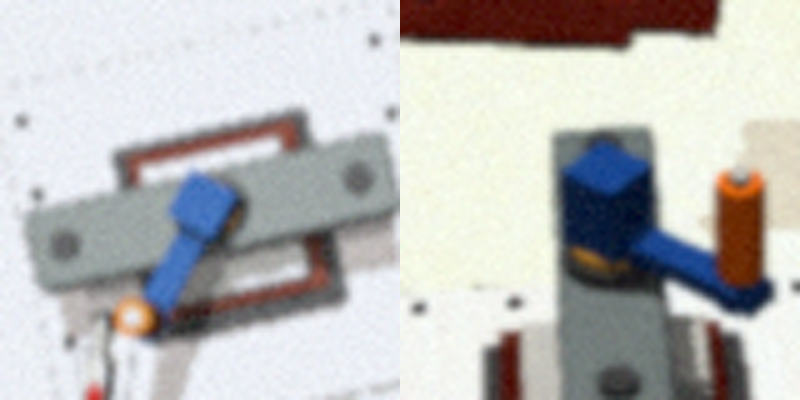

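View pics/fin_top.png

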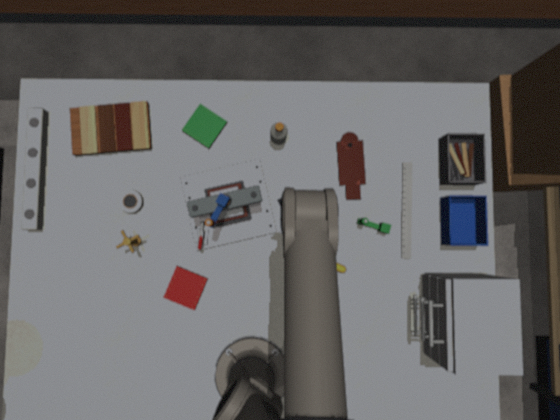

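Run:
```python
from h import *
p=np.load("side_fin.npz")["p"];hsv=cv2.cvtColor(p,cv2.COLOR_RGB2HSV)
m=(hsv[...,0]<16)&(hsv[...,1]>150)&(hsv[...,2]>40)
for v in(222,225,228,231,234,237): 
    q=np.nonzero(m[v,270:300])[0]+270;print(v,q.min(),q.max(),end=' ; ')
print()
for a in(147,149,151,153,155,157,159):
    t=np.radians(a);h=[.5497+.075*np.cos(t),.0833+.075*np.sin(t)];print(a,np.round(proj("side",[*h,.208]),1),np.round(proj("side",[*h,.182]),1),np.round(proj("top",[*h,.208]),1))
# arm direction in top image: blue mask low part
pt=np.load("top_fin.npz")["p"];P=pts("top",np.load("top_fin.npz")["d"]);hs=cv2.cvtColor(pt,cv2.COLOR_RGB2HSV)
b=(hs[...,0]>100)&(hs[...,0]<130)&(hs[...,1]>110);b[:190]=0;b[230:]=0;b[:,:205]=0;b[:,:]&=True
b[:,236:]=0
v,u=np.nonzero(b);q=np.array([ray("top",x,y,.152)[:2] for x,y in zip(u,v)]);l=q[np.hypot(*(q-[.5497,.0833]).T)>.026];vx=cv2.fitLine((l*1000).astype(np.float32),cv2.DIST_L2,0,.01,.01).ravel();print(len(l),l.mean(0),np.degrees(np.arctan2(vx[1],vx[0])))
```

```text
222 282 289 ; 225 282 289 ; 228 282 289 ; 231 282 289 ; 234 282 289 ; 237 282 289 ; 
147 [282.2 220.9] [282.4 230.5] [205.9 220.4]
149 [283.  220.3] [283.2 230. ] [206.7 220.9]
151 [283.8 219.8] [284.  229.4] [207.5 221.3]
153 [284.5 219.2] [284.7 228.8] [208.3 221.8]
155 [285.2 218.6] [285.4 228.2] [209.2 222.2]
157 [285.9 218. ] [286.  227.6] [210.  222.6]
159 [286.5 217.4] [286.6 227. ] [210.9 223. ]
79 [0.5093829  0.10417612] -30.63372
```

```bash
python3 -c "
from workcell import *
print(hand_in())"
```

```text
the job is handed in; nothing more can be done
None
```

The blue crank is seated on the press shaft and wound clockwise about 518° in total. That is about 60° past where I felt the pad touch the pack. I then let go, backed the arm clear and handed the job in at about 18 s of robot time; no verdict was reported.

**Seating:** the hub top measured 182 mm above the bench, both after fitting and at the end. That is the height expected for a fully fitted crank.

**Touch point:** free winding took about 5.6 N at the handle. A fit to the force readings puts the touch at about 455–460° of turn, give or take 5°. With the force slope left free, the fit gave about 448° ± 11–13°.

**Clamping:** the push at the end was about 2.6 N above free winding, against roughly 3 N expected at a sixth of a turn. The readings scatter by about half a newton, so the final angle could be off by several degrees.

**Handle position check:** these readings did not fully agree.

| Source | Handle angle |
|---|---|
| Gripper pose before release | 151° |
| Arm direction, top view | 149° |
| Handle position, side view columns | about 155° |
| Handle position, top view | about 156° |

The top camera had earlier read the handle about 4 mm short in x, so I trusted the first two. I saw no sign of the crank springing back.

**Other things:** everything visible in the last top view was where it started. The seam roller was mostly hidden under the arm in that picture, so I could not confirm it there.

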